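Serve a muffin from the blocked pastry case

TASK

Please serve the chocolate muffin from the clear pastry case. Three jars stand in the way of its tray, so first stand all three on the wooden board; then pull the tray right out by its knob and set the chocolate muffin upright in the middle of the white plate. After that push the tray fully home with the golden muffin still in its place, and stand each jar back upright exactly where it stood before.

Things in the scene. Friction and masses are not known exactly. Their poses are not given: they have to be found in the camera images.
- pastry_case: Low clear pastry case with dark metal edges on a wooden plinth, fixed to the counter, 190 deep (x) x 280 wide (y) x 110 high. Origin: centre of its underside, on the counter. Its +x points to the back, its front faces its own -x, 95 mm before the origin; the tray comes out along its -x, with its underside 18 mm and its clear front panel up to 102 mm above the counter.
- tray (a joint): Slide of the case's pull-out tray, in m: 0 = fully shut, 0.12 = right out (end stop). It runs along the case's -x, needs about 2 N and stays where it is left. The tray's floor is 22 mm above the counter; its clear front panel (266 wide) and what lies in the tray move with it.
- tray_knob (a point): Centre of the steel knob's head in the middle of the tray's front panel: a disc 28 in diameter and 16 long, its axis along the case's x. The point is 35 mm out from the panel and 76 mm above the counter; it moves with the tray. Can be pinched from above, the fingers on its left and right.
- jar_cinnamon: Spice jar with a red cap (green leaves on its top), one of the three jars before the pastry case (others like it far back at the wall are part of the room); round, 47 in diameter and 97 high, 0.14 kg. Origin: centre of its underside. z up.
- jar_cocoa: Spice jar with a white cap and brown label, one of the three jars before the pastry case; round, 44 in diameter and 109 high, 0.14 kg. Origin: centre of its underside. z up.
- jar_nut_butter: Tan plastic jar, one of the three before the pastry case; round, 68 in diameter up to 72 mm, above that a ribbed screw lid 62 in diameter; 90 high in all, 0.2 to 0.4 kg. Origin: centre of its underside. z up.
- board: Light wooden board, fixed to the counter, 250 long (its x) x 120 wide (its y) x 10 thick: room for the three jars in a row along x. Origin: centre of its underside; its top is at z = 10 mm.
- muffin_chocolate: Dark brown chocolate muffin in a pleated cream paper case, standing in the tray behind the clear front. 59 high; paper case 42 in diameter at the foot, widening upwards; crown 57 in diameter, widest 40 mm above the foot, domed above that. 0.09 kg. Origin: centre of its underside. z up. It stands 50 mm behind the tray's front panel; the case's top covers it until the tray is out.
- muffin_golden: Golden muffin with a few dark berries in a pleated white paper case, the same size as the chocolate one, standing beside it in the tray, their centres about 110 mm apart across the tray. Origin: centre of its underside. Stays in the tray.
- plate: Round white plate, loose, 136 in diameter, rim 16 to 18 mm high, flat middle 84 in diameter and 5 mm above the counter. Origin: centre of its underside. z up.
Mind the look-alikes: they are no part of the job. What is shaped like the jar_cinnamon but orange or turquoise is not meant. Leave any blue look-alike of the jar_cocoa alone.

How it is judged:
By the outcome, as a careful person would: the job done as asked, in the order asked, and still so for the second after the job is handed in, with the robot touching nothing.
It also fails if it takes over 144 s, if anything falls off the work surface, if the arm or the gripper's body presses on something with over 40 N, if the wrist force passes 120 N, or if a joint passes its speed limit or range.

ROBOT

A 7-joint arm with a two-finger parallel gripper is mounted at the origin on a cart in front of the work surface, level with it; the furniture and walls round the work are solid. World frame = base frame: x ahead of the robot, y to its left, z up, the work surface at z = 0. Lengths are in m, angles in degrees, forces in N, time in s.
With the tool pointing down it reaches from about 0.425 to 0.875 m from the base axis. Payload 4.7 kg.
Tool frame: the origin (TCP) lies on the centre line of the jaws, within the pads' length; the fingertips stand 14 mm ahead of it and the grasp point (between the pads) lies 5 mm behind it; z points along the fingers, y is the line along which they close (so a half turn about z gives the same grasp; the last joint's range is limited). The gripper opens to 87 mm and grips with 3 to 60 N. Pads are 19 mm wide; open, the fingers measure 117 mm over their backs; the gripper's body (75 mm by 190 mm) begins 51 mm behind the grasp point.
Start: joints at [65.438, 18.392, -4.016, 83.108, 1.295, 78.541, -3.26], TCP at [0.278, -0.587, 0.237] pointing down, gripper open.
Joint ranges: [-163.93, 163.93], [-17.29, 119.83], [-79.2, 71.16], [3.27, 140.29], [-89.18, 269.18], [5.43, 117.66], [-154.24, 154.24]. Speed limits (degrees/s): [147.25, 147.25, 180, 180, 180, 180, 180].

INTERFACE

Orientations are given as [roll, pitch, yaw] about the fixed x, y, z axes, in that order (R = Rz(yaw) Ry(pitch) Rx(roll)).
In Python, from cell import env gives the robot as it stands.
- The arm moves only by the tool jog_arm, never from a script. Its argument "motion" is a list that holds one entry, the list of rows, each a list of 7 numbers: the shift along the tool's x, y, z in units of 0.1 m (1.0 is 0.1 m), then the turn, a rotation vector about the tool's x, y, z in units of 180 degrees (1.0 is 180 degrees), then the closure, from 0 (fully open) to 1 (shut). A call has 1 to 5 rows; each row is the pose to reach, as a shift and turn from the pose commanded when the call began, along the tool's axes at that moment, turning the shorter way round; what a row does not reach only later rows make up. A row lasts 1/10 s, in which the tool goes at most 50 mm and 8.59 degrees, less where a joint would pass 70% of its speed; a pose out of reach is approached as far as the arm can. A call with a number of a shift or a turn outside -1 to 1 is refused whole. A call with a gripper value outside its range is refused whole. The fingers move at their own pace and stop on an object; "grip_force" is the grip in N (left out, the last holds). Time passes only in rows, so rows that repeat a pose let the fingers close. It gives the time, the measured TCP pose, the force, the opening and the grip force at its end, in the units of the state.
- env.get_obs(): the state, without advancing time (a new reading comes with each control period).
- env.read_camera(name): name is "scene" or "side" or "wrist"; returns (picture, depth): 480x640x3 uint8, red, green, blue; 480x640 float32, m along the optical axis (not along the pixel's ray), 0 where there is no reading.
- env.camera_info(name): a dict with "camera_matrix" (3x3 intrinsics, pixels), "origin" and "orientation" of the camera in the world; the wrist camera has in their place "mount" (4x4, takes a point from camera to tool coordinates, whose origin is the TCP and whose axes are the flange's). Camera axes: x right, y down, z forward; pixel columns grow to the right and rows downward; lengths in m; the calibration is good to about 2 mm. The wrist camera is an equidistant fisheye: a pixel r from the principal point sees the ray r / f radians off the axis. A picture is of the moment at which its call begins: read the wrist's pose just before it. camera_info takes no time and is no camera call.
- env.sign_off(): hands the job in; it is judged then, once.
The state is a dict: "time_s": time; "qpos": joint angles; "joint_velocities": joint speeds; "effort": joint torques, N m; "tool_pos": TCP position; "tool_rot": TCP orientation; "force": force on the tool from outside, world axes, zero at the start; "wrist_torque": the same for the moment, N m; "grip_width": finger opening in m; "grasp_force": force on a finger pad.
Only numpy, scipy, OpenCV 4.12 (cv2) and the standard library are available. Lean on these libraries where they do the work, as an engineer would, in place of code of your own. Each camera call takes 0.05 s, during which the arm holds its last target. There are 200 camera calls.

## Working session

There is one attempt and no reset: what is moved stays moved. The work goes in short steps, Python scripts to look and compute and a tool call to move; the robot and the scene stay as the last step left them, time stands still between calls to the robot, and variables do not carry over. Pictures are saved under pics/ and viewed, at most 14 in all, crops included, and the job is handed in when it is done.

Besides the shell and the picture viewer there is one more tool, called as name(argument=value, ...), one argument or row to a line, values as JSON. jog_arm: Moves the arm, as the interface text tells. Shifts and turns lie within -1 to 1; 1 stands for 0.1 m of shift or 180 degrees of turn. Its arguments: {"type":"object","properties":{"motion":{"type":"array","items":{"type":"array","items":{"type":"array","items":{"type":"number"}}}},"grip_force":{"type":"number"}},"required":["motion"]}

```bash
ls; mkdir -p pics
python3 - <<'E'
from cell import env
import cv2,numpy as np
o=env.get_obs();print(o)
for n in ("scene","side"):
    im,d=env.read_camera(n);cv2.imwrite(f"pics/{n}0.png",im[:,:,::-1]);np.savez(f"{n}0.npz",im=im,d=d)
    print(n,env.camera_info(n))
print(env.camera_info("wrist"))
E
```

```text
pics
{'time_s': 0.0, 'qpos': array([65.43687989, 18.43812849, -4.01538706, 83.17413315,  1.29524222,
       78.54032264, -3.25938562]), 'joint_velocities': array([-0.10965439, -0.11617314, -0.01596958,  0.10461843, -0.01105309,
        0.04612281, -0.02545664]), 'effort': array([-1.46998882e-04, -4.91298902e+01, -4.04102588e-01, -3.12526917e+01,
       -6.39215251e-02,  4.37383074e-02,  1.73961776e-04]), 'tool_pos': array([ 0.27824096, -0.58686302,  0.23547876]), 'tool_rot': array([-1.79892670e+02,  5.99124017e-03,  2.53733839e+01]), 'force': array([ 0.34844775, -0.02927063,  0.12028165]), 'wrist_torque': array([ 0.01129938, -0.04090089,  0.00499928]), 'grasp_force': 0.0, 'grip_width': 0.08731853174534213}
scene {'camera_matrix': array([[492.56894671,   0.        , 330.57941635],
       [  0.        , 492.56894671, 240.3104545 ],
       [  0.        ,   0.        ,   1.        ]]), 'origin': array([-0.03324966,  0.47231874,  0.91696386]), 'orientation': array([-138.56138591,    0.14158228, -127.37831338])}
side {'camera_matrix': array([[609.66256384,   0.        , 318.10200317],
       [  0.        , 609.66256384, 248.11708453],
       [  0.        ,   0.        ,   1.        ]]), 'origin': array([ 0.4580833 , -0.80594651,  0.84033471]), 'orientation': array([-131.92464676,    0.75858376,   -8.80586662])}
{'camera_matrix': array([[371.64829954,   0.        , 319.50154183],
       [  0.        , 371.64829954, 240.50830476],
       [  0.        ,   0.        ,   1.        ]]), 'mount': array([[-7.91170413e-04, -9.54582420e-01, -2.97945931e-01,
         8.27829953e-02],
       [ 9.99999680e-01, -7.89482201e-04, -1.26010550e-04,
        -8.79323574e-04],
       [-1.14935554e-04, -2.97945935e-01,  9.54582739e-01,
        -1.47168608e-01],
       [ 0.00000000e+00,  0.00000000e+00,  0.00000000e+00,
         1.00000000e+00]])}
```

View pics/scene0.png

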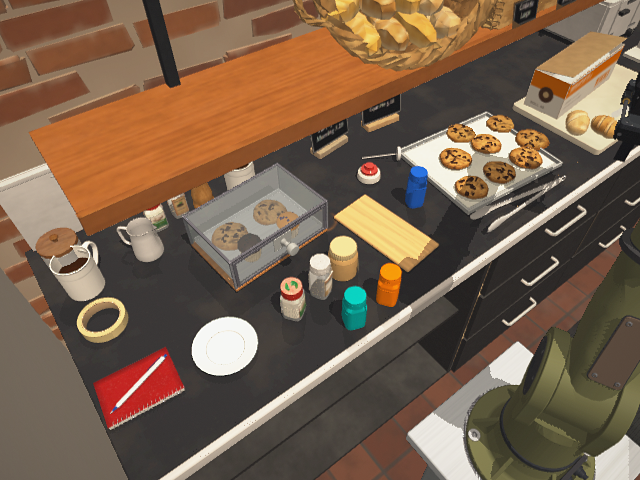

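View pics/side0.png

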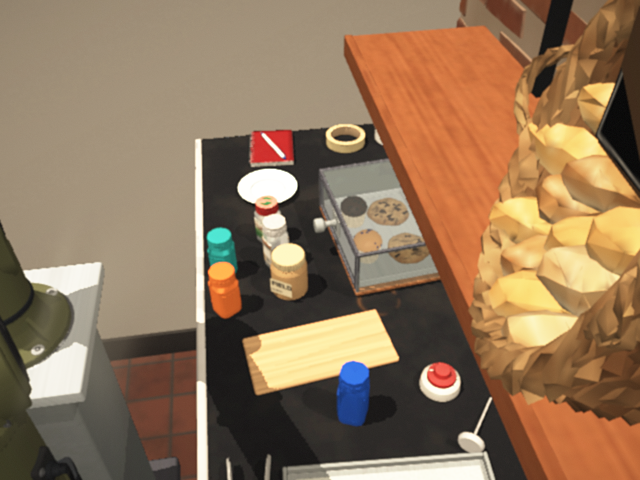

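The scene view shows the case (257,225), knob (290,247), cinnamon (292,298), cocoa (320,275), nut butter (343,257), board (386,230) and plate (225,346). The decoys are teal (354,308), orange (389,285) and blue (417,187). The side view agrees. A shelf and a basket hang over the back of the counter.

```bash
cat > h.py <<'E'
import numpy as np,cv2
from scipy.spatial.transform import Rotation as R
from cell import env
def rot(a): return R.from_euler('xyz',a,degrees=True).as_matrix()
def cloud(n,im,d):
    c=env.camera_info(n);K=c["camera_matrix"];v,u=np.mgrid[:480,:640]
    P=np.stack([(u-K[0,2])/K[0,0]*d,(v-K[1,2])/K[1,1]*d,d],-1)
    W=P@rot(c["orientation"]).T+c["origin"];W[d==0]=np.nan
    return W
def proj(n,p):
    c=env.camera_info(n);K=c["camera_matrix"];q=(np.atleast_2d(p)-c["origin"])@rot(c["orientation"]);q=q@K.T
    return q[:,:2]/q[:,2:]
def snap(n,tag):
    im,d=env.read_camera(n);cv2.imwrite(f"pics/{n}_{tag}.png",im[:,:,::-1]);return im,d,cloud(n,im,d)
def circ(W,z0,z1,g,r):
    m=(W[...,2]>z0)&(W[...,2]<z1)&(np.hypot(W[...,0]-g[0],W[...,1]-g[1])<r);q=W[m][:,:2]
    if len(q)<5: return None
    (c,rad)=cv2.minEnclosingCircle(q.astype(np.float32));return np.round(c,4),round(rad,4),np.round(q.mean(0),4),len(q)
E
python3 - <<'E'
from h import *
Z={n:np.load(n+"0.npz") for n in("scene","side")}
C={n:cloud(n,Z[n]["im"],Z[n]["d"]) for n in Z}
pix={"cin":(292,284),"cocoa":(320,262),"nut":(343,244),"board":(386,230),"plate":(225,346),"knob":(290,245),"teal":(354,294),"orange":(389,271),"blue":(417,174),"counter":(300,400),"choc":(250,245),"gold":(287,218),"shelf":(250,135),"shelf_edge":(250,155),"basket":(400,60),"basketr":(470,45),"redcup":(369,172)}
for k,(u,v) in pix.items(): print(k,C["scene"][v,u].round(4))
g={k:C["scene"][v,u] for k,(u,v) in pix.items()}
for k,h in (("cin",.097),("cocoa",.109),("nut",.09),("teal",.097),("orange",.097),("blue",.109)):
  for n in C: print(k,n,circ(C[n],h-.006,h+.006,g[k],.05))
for n in C:
  print("plate",n,circ(C[n],.012,.024,g["plate"],.085))
  W=C[n];im=Z[n]["im"].astype(int)
  m=(W[...,2]>.005)&(W[...,2]<.015)&(np.hypot(W[...,0]-g["board"][0],W[...,1]-g["board"][1])<.16)&(im[...,0]>120)&(im[...,0]-im[...,2]>40)
  print("board",n,cv2.minAreaRect(W[m][:,:2].astype(np.float32)),m.sum(), np.median(W[m][:,2]))
  m=(W[...,2]>.1)&(W[...,2]<.118)&(np.hypot(W[...,0]-g["choc"][0]-.1,W[...,1]-g["choc"][1])<.25)
  q=W[m];print("case",n,m.sum(),q[:,:2].min(0) if len(q) else 0,q[:,:2].max(0) if len(q) else 0,cv2.minAreaRect(q[:,:2].astype(np.float32)) if len(q)>5 else 0)
E
```

```text
cin [0.4965 0.1702 0.0966]
cocoa [0.4981 0.0968 0.1117]
nut [0.523  0.0152 0.0895]
board [ 0.5456 -0.141   0.0127]
plate [0.5097 0.3369 0.0032]
knob [0.5931 0.1101 0.0886]
teal [0.3992 0.0848 0.0967]
orange [ 0.3986 -0.0092  0.0995]
blue [ 0.5796 -0.2637  0.1077]
counter [ 0.483   0.1905 -0.4213]
choc [0.6302 0.188  0.1093]
gold [0.6492 0.0785 0.109 ]
shelf [0.7299 0.0997 0.3014]
shelf_edge [0.7026 0.1199 0.2767]
basket [ 0.7227 -0.3068  0.3347]
basketr [ 0.7073 -0.5378  0.3056]
redcup [ 0.7199 -0.2318  0.0353]
cin scene (array([0.4931, 0.1758]), 0.0238, array([0.492 , 0.1765]), 336)
cin side (array([0.4964, 0.1726]), 0.0249, array([0.4945, 0.1705]), 258)
cocoa scene (array([0.5021, 0.0963]), 0.0235, array([0.5007, 0.0965]), 284)
cocoa side (array([0.503 , 0.0924]), 0.0226, array([0.5024, 0.0911]), 268)
nut scene (array([0.5178, 0.0201]), 0.0317, array([0.5167, 0.0207]), 472)
nut side (array([0.5193, 0.0159]), 0.0321, array([0.5196, 0.0139]), 606)
teal scene (array([0.3957, 0.0853]), 0.0238, array([0.3948, 0.0866]), 351)
teal side (array([0.3995, 0.0826]), 0.0253, array([0.3972, 0.08
[... 409 characters left out ...]
 scene ((0.5463292598724365, -0.09451664984226227), (0.2514089345932007, 0.21689122915267944), 6.260758876800537) 3536 0.009871150215364721
case scene 7584 [ 0.48335753 -0.02882002] [0.87738298 0.2675761 ] ((0.6809741258621216, 0.11556464433670044), (0.383407324552536, 0.28266042470932007), 5.596184730529785)
plate side (array([0.5067, 0.3346]), 0.0686, array([0.5058, 0.3498]), 176)
board side ((0.5464551448822021, -0.10118351876735687), (0.24872693419456482, 0.2110317349433899), 6.608673095703125) 7557 0.007859665034791519
case side 6800 [ 0.49281924 -0.0323353 ] [0.76811231 0.26127054] ((0.6302281022071838, 0.11417628824710846), (0.274845153093338, 0.2931385040283203), 0.22948068380355835)
```

Run:
```python
from h import *
Z={n:np.load(n+"0.npz") for n in("scene","side")}
C={n:cloud(n,Z[n]["im"],Z[n]["d"]) for n in Z}
for n in C:
  W=C[n];im=Z[n]["im"].astype(int);x,y,z=W[...,0],W[...,1],W[...,2]
  m=(z>.004)&(z<.016)&(x>.4)&(x<.7)&(y<-.055)&(y>-.23)&(im[...,0]>110)&(im[...,0]-im[...,2]>30)
  m=cv2.morphologyEx(m.astype(np.uint8),cv2.MORPH_OPEN,np.ones((5,5)))>0
  r=cv2.minAreaRect(W[m][:,:2].astype(np.float32));print("board",n,r)
  m=(z>.103)&(z<.116)&(x>.54)&(x<.8)&(y>-.06)&(y<.3)
  q=W[m];print("case",n,m.sum(),cv2.minAreaRect(q[:,:2].astype(np.float32)))
  b=np.linspace(-.02,.25,10);print([round(float(np.nanpercentile(q[(q[:,1]>a)&(q[:,1]<a+.03)][:,0],2)),4) for a in b[:-1]])
  m=(z>.058)&(z<.094)&(x>.50)&(x<.60)&(y>.08)&(y<.145)
  q=W[m];q=q[(q[:,0]<.59)];q=q[np.hypot(q[:,0]-.5025,q[:,1]-.0945)>.03]
  print("knob",n,len(q),q.min(0),q.max(0),q[q[:,2]>.084].mean(0),q[q[:,2]>.084].min(0),q[q[:,2]>.084].max(0))
  m=(z>.15)&(z<.45)&(x>.45)&(y>-.4)&(y<.4)
  q=W[m]
  for a in np.arange(-.4,.4,.1):
    s=q[(q[:,1]>a)&(q[:,1]<a+.1)]
    if len(s)>20: print("over",round(a,1),np.percentile(s,1,axis=0).round(3)[[0,2]],s[:,2].max().round(3))
```

```text
board scene ((0.5525096654891968, -0.14241182804107666), (0.2543121576309204, 0.12595942616462708), 6.966831207275391)
case scene 6746 ((0.7167354226112366, 0.11919727921485901), (0.19020341336727142, 0.2826767563819885), 4.890908241271973)
[0.636, 0.634, 0.6307, 0.6277, 0.6253, 0.6227, 0.6196, 0.617, 0.6145]
knob scene 102 [0.57994331 0.09341844 0.06311296] [0.58993673 0.12104363 0.09235897] [0.58537216 0.10799067 0.08859365] [0.58017995 0.0960928  0.08435742] [0.58993673 0.11816945 0.09235897]
over -0.4 [0.692 0.263] 0.448
over -0.3 [0.702 0.264] 0.45
over -0.2 [0.702 0.264] 0.45
over -0.1 [0.702 0.263] 0.445
over -0.0 [0.702 0.263] 0.45
over 0.1 [0.702 0.263] 0.45
over 0.2 [0.702 0.263] 0.45
over 0.3 [0.702 0.263] 0.45
board side ((0.5518010258674622, -0.14442569017410278), (0.25035586953163147, 0.12205877155065536), 7.173841953277588)
case side 6465 ((0.6998661160469055, 0.11492718756198883), (0.1535472720861435, 0.2858389914035797), 4.439107894897461)
[0.6379, 0.6353, 0.632, 0.6296, 0.6266, 0.6239, 0.6216, 0.6192, 0.6168]
knob side 72 [0.58126403 0.08882079 0.06540613] [0.58968224 0.11405708 0.08865894] [0.58609606 0.10254605 0.0862376 ] [0.58151012 0.09110453 0.08442658] [0.58968224 0.11002386 0.08865894]
over -0.4 [0.696 0.262] 0.449
over -0.3 [0.703 0.264] 0.45
over -0.2 [0.703 0.262] 0.45
over -0.1 [0.703 0.262] 0.306
over -0.0 [0.703 0.263] 0.306
over 0.1 [0.703 0.267] 0.45
over 0.2 [0.703 0.266] 0.434
over 0.3 [0.703 0.267] 0.41
```

jog_arm(
  motion=[
    [[0, 0, 0, 0, 0, 0.141, 0], [0, 0, 0, 0, 0, 0.141, 0], [0, 0, 0, 0, 0, 0.141, 0], [0, 0, 0, 0, 0, 0.141, 0]],
  ],
)

```text
time_s: 0.5
tool_pos: [0.2783, -0.5871, 0.236]
tool_rot: [-180.0, 0.0, -0.0]
force: [-0.4, 0.5, 0.0]
grip_width: 0.0873
grasp_force: 0.0
```

jog_arm(
  motion=[
    [[1, -1, 0, 0, 0, 0, 0], [1, -1, 0, 0, 0, 0, 0], [1, -1, 0, 0, 0, 0, 0]],
  ],
)

```text
time_s: 0.8
tool_pos: [0.3805, -0.485, 0.2363]
tool_rot: [-179.9, -0.0, 0.3]
force: [0.4, 0.4, 0.0]
grip_width: 0.0872
grasp_force: 0.0
```

jog_arm(
  motion=[
    [[1, -1, 0, 0, 0, 0, 0.28], [1, -1, 0, 0, 0, 0, 0.28], [1, -1, 0, 0, 0, 0, 0.28], [1, -1, 0, 0, 0, 0, 0.28], [1, -1, 0, 0, 0, 0, 0.28]],
  ],
)

```text
time_s: 1.3
tool_pos: [0.4792, -0.3862, 0.2363]
tool_rot: [-180.0, 0.0, 0.3]
force: [-1.2, -1.2, -0.2]
grip_width: 0.064
grasp_force: 0.0
```

jog_arm(
  motion=[
    [[0, -1, 0, 0, 0, 0, 0.28], [0, -1, 0, 0, 0, 0, 0.28]],
  ],
)

```text
time_s: 1.5
tool_pos: [0.4766, -0.2895, 0.2358]
tool_rot: [180.0, 0.1, -0.3]
force: [1.3, 0.7, 0.6]
grip_width: 0.0625
grasp_force: 0.0
```

jog_arm(
  motion=[
    [[0, -1, 0, 0, 0, 0, 0.28], [0, -1, 0, 0, 0, 0, 0.28]],
  ],
)

```text
time_s: 1.7
tool_pos: [0.4773, -0.1878, 0.2364]
tool_rot: [179.9, 0.0, -0.1]
force: [0.9, 0.4, 0.2]
grip_width: 0.0627
grasp_force: 0.0
```

jog_arm(
  motion=[
    [[0, -1, 0, 0, 0, 0, 0.28], [0, -1, 0, 0, 0, 0, 0.28]],
  ],
)

```text
time_s: 1.9
tool_pos: [0.4777, -0.0878, 0.2366]
tool_rot: [179.9, -0.0, -0.1]
force: [1.3, 1.4, -0.3]
grip_width: 0.0625
grasp_force: 0.0
```

jog_arm(
  motion=[
    [[0, -1, 0, 0, 0, 0, 0.28], [0, -1, 0, 0, 0, 0, 0.28]],
  ],
)

```text
time_s: 2.1
tool_pos: [0.4782, 0.0122, 0.2367]
tool_rot: [179.9, -0.0, -0.1]
force: [0.2, 0.0, 0.2]
grip_width: 0.0629
grasp_force: 0.0
```

jog_arm(
  motion=[
    [[0, -1, 0, 0, 0, 0, 0.28], [0, -1, 0, 0, 0, 0, 0.28]],
  ],
)

```text
time_s: 2.3
tool_pos: [0.4787, 0.1121, 0.2368]
tool_rot: [179.9, -0.1, -0.1]
force: [1.2, -0.4, -0.3]
grip_width: 0.0628
grasp_force: 0.0
```

jog_arm(
  motion=[
    [[0.16, -0.6, 0, 0, 0, 0, 0.28], [0.16, -0.6, 0, 0, 0, 0, 0.28], [0.16, -0.6, 0, 0, 0, 0, 0.28], [0.16, -0.6, 0, 0, 0, 0, 0.28], [0.16, -0.6, 0, 0, 0, 0, 0.28]],
  ],
)

```text
time_s: 2.8
tool_pos: [0.495, 0.1696, 0.2363]
tool_rot: [179.9, 0.0, -0.2]
force: [-0.7, -0.2, 0.5]
grip_width: 0.0626
grasp_force: 0.0
```

```bash
cat >> h.py <<'E'
def wrist(tag):
    o=env.get_obs();im,d=env.read_camera("wrist");cv2.imwrite(f"pics/wrist_{tag}.png",im[:,:,::-1])
    c=env.camera_info("wrist");K=c["camera_matrix"];M=c["mount"];v,u=np.mgrid[:480,:640]
    a=(u-K[0,2])/K[0,0];b=(v-K[1,2])/K[1,1];t=np.hypot(a,b)+1e-9;k=np.tan(np.minimum(t,1.5))/t
    P=np.stack([a*k*d,b*k*d,d],-1)
    W=(P@M[:3,:3].T+M[:3,3])@rot(o["tool_rot"]).T+o["tool_pos"];W[(d==0)|(t>1.4)]=np.nan
    return o,im,d,W
E
python3 - <<'E'
from h import *
o,im,d,W=wrist("a");print(o["tool_pos"],o["tool_rot"],o["grip_width"])
for k,g,h in (("cin",(.495,.174),.097),("cocoa",(.5025,.0945),.109),("nut",(.5185,.018),.09)):
  print(k,circ(W,h-.006,h+.006,g,.04))
E
```

```text
[0.49503734 0.16963361 0.23626203] [ 1.79914449e+02  2.21194854e-02 -2.28274705e-01] 0.0626437773365409
cin (array([0.4948, 0.1756]), 0.023, array([0.4954, 0.1756]), 2360)
cocoa (array([0.5022, 0.0958]), 0.0219, array([0.5031, 0.0967]), 2215)
nut (array([0.519 , 0.0197]), 0.0315, array([0.5199, 0.0218]), 3227)
```

View pics/wrist_a.png

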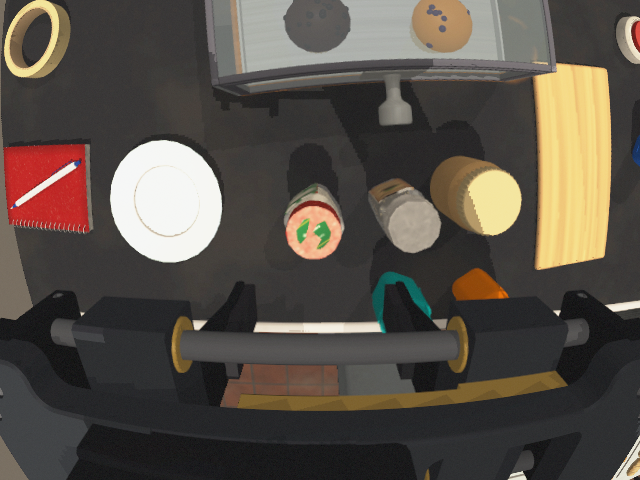

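The wrist view agrees with the fixed cameras: cinnamon cap (314,232), cocoa (412,225), nut butter (492,200), knob (396,100). The chocolate muffin is on the plate's side, +y. I'll take the cinnamon jar first.

jog_arm(
  motion=[
    [[0, -0.056, 0.5, 0, 0, 0, 0.28], [0, -0.056, 0.9, 0, 0, 0, 0.28], [0, -0.056, 0.9, 0, 0, 0, 0.28]],
  ],
)

```text
time_s: 3.15
tool_pos: [0.4909, 0.175, 0.1415]
tool_rot: [179.8, 0.6, -0.1]
force: [-0.8, -0.1, 0.1]
grip_width: 0.0628
grasp_force: 0.0
```

jog_arm(
  motion=[
    [[0, 0, 0.4, 0, 0, 0, 0.28], [0, 0, 0.76, 0, 0, 0, 0.28], [0, 0, 0.76, 0, 0, 0, 0.28], [0, 0, 0.76, 0, 0, 0, 0.28]],
  ],
)

```text
time_s: 3.55
tool_pos: [0.4957, 0.1779, 0.0723]
tool_rot: [-180.0, -0.1, -0.1]
force: [1.4, 0.1, 0.8]
grip_width: 0.0631
grasp_force: 0.0
```

jog_arm(
  motion=[
    [[0, 0, 0, 0, 0, 0, 0.45], [0, 0, 0, 0, 0, 0, 0.6], [0, 0, 0, 0, 0, 0, 0.7], [0, 0, 0, 0, 0, 0, 0.7], [0, 0, 0, 0, 0, 0, 0.7]],
  ],
  grip_force=15,
)

```text
time_s: 4.05
tool_pos: [0.4966, 0.1779, 0.0729]
tool_rot: [180.0, -0.2, -0.0]
force: [0.6, -2.9, 7.8]
grip_width: 0.0525
grasp_force: 15.1
```

jog_arm(
  motion=[
    [[0, 0, -0.2, 0, 0, 0, 0.7], [0, 0, -0.6, 0, 0, 0, 0.7], [0, 0, -1, 0, 0, 0, 0.7], [0, 0, -1, 0, 0, 0, 0.7]],
  ],
)

```text
time_s: 4.45
tool_pos: [0.4982, 0.1803, 0.1769]
tool_rot: [-179.8, -0.6, 0.0]
force: [0.8, 0.0, -1.7]
grip_width: 0.0525
grasp_force: 15.0
```

Run:
```python
from h import *
o=env.get_obs();print(o["tool_pos"],o["tool_rot"],o["grip_width"],o["force"],o["wrist_torque"])
im,d,W=snap("scene","b");o=env.get_obs();print(o["tool_pos"],o["tool_rot"],o["grip_width"],o["force"])
im2,d2,W2=snap("side","b")
a=im[130:370,180:420];b=im2[100:340,160:400]
cv2.imwrite("pics/b.png",cv2.resize(np.hstack([a,b]),(800,400))[:,:,::-1])
for k,g,h in (("cocoa",(.5025,.0945),.109),("nut",(.5185,.018),.09)):
  print(k,circ(W,h-.006,h+.006,g,.04),circ(W2,h-.006,h+.006,g,.04))
```

```text
[0.4981851  0.18028904 0.17690259] [-1.79844489e+02 -6.44350834e-01  1.25037261e-02] 0.05251619590262809 [ 0.77472354  0.02984621 -1.70513778] [ 0.03159623 -0.0660587  -0.02051293]
[0.49663652 0.17937249 0.17402934] [-1.79925507e+02 -3.99967604e-01  1.31331754e-03] 0.052126634121158845 [-0.04543632 -0.00970356 -1.16731928]
cocoa (array([0.5022, 0.0953]), 0.0233, array([0.5006, 0.0966]), 286) (array([0.5042, 0.0915]), 0.0236, array([0.5028, 0.0907]), 266)
nut (array([0.5186, 0.0196]), 0.0311, array([0.517 , 0.0209]), 471) (array([0.5202, 0.0153]), 0.0321, array([0.5194, 0.0139]), 601)
```

View pics/b.png

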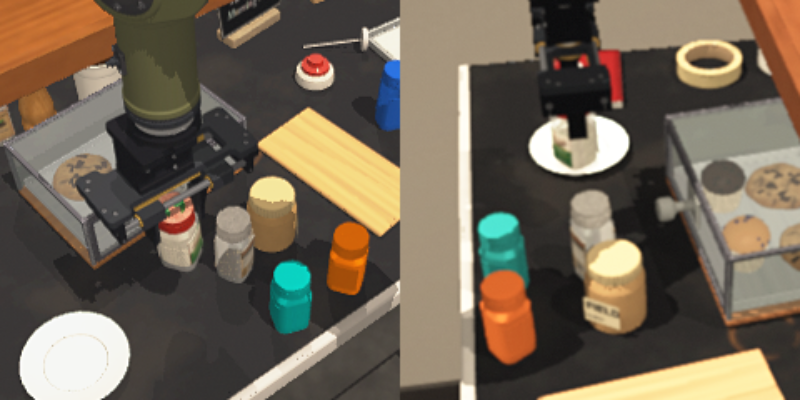

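Run:
```python
from h import *
o,im,d,W=wrist("c");cv2.imwrite("pics/c.png",im[120:480,180:500,::-1])
print(o["tool_pos"])
im,d,W1=snap("scene","c");im2,d2,W2=snap("side","c")
for n,WW in(("scene",W1),("side",W2),("wrist",W)):
  m=(np.hypot(WW[...,0]-.4966,WW[...,1]-.179)<.045)&(WW[...,2]>.06)&(WW[...,2]<.215)
  q=WW[m]
  for a in np.arange(.07,.22,.012):
    s=q[(q[:,2]>a)&(q[:,2]<a+.012)]
    if len(s)>8: print(n,round(a,3),len(s),s.min(0).round(3)[:2],s.max(0).round(3)[:2])
a=im[220:300,250:330];b=im2[150:230,210:290]
cv2.imwrite("pics/c2.png",np.hstack([cv2.resize(a,(400,400)),cv2.resize(b,(400,400))])[:,:,::-1])
```

```text
[0.49520361 0.17854556 0.17179902]
scene 0.094 40 [0.464 0.156] [0.494 0.201]
scene 0.106 79 [0.464 0.147] [0.499 0.202]
scene 0.118 94 [0.464 0.152] [0.5   0.203]
scene 0.13 101 [0.464 0.154] [0.496 0.203]
scene 0.142 91 [0.464 0.152] [0.491 0.204]
scene 0.154 136 [0.464 0.143] [0.507 0.214]
scene 0.166 154 [0.466 0.143] [0.5   0.214]
scene 0.178 140 [0.467 0.141] [0.501 0.216]
scene 0.19 280 [0.468 0.138] [0.514 0.216]
scene 0.202 33 [0.481 0.138] [0.506 0.152]
side 0.094 87 [0.466 0.141] [0.516 0.173]
side 0.106 133 [0.465 0.144] [0.519 0.173]
side 0.118 150 [0.464 0.145] [0.518 0.178]
side 0.13 141 [0.464 0.145] [0.519 0.177]
side 0.142 109 [0.464 0.142] [0.518 0.177]
side 0.154 158 [0.465 0.139] [0.518 0.18 ]
side 0.166 92 [0.472 0.135] [0.514 0.172]
side 0.178 50 [0.484 0.135] [0.505 0.146]
side 0.202 33 [0.484 0.205] [0.506 0.212]
wrist 0.094 135 [0.497 0.153] [0.519 0.2  ]
wrist 0.106 360 [0.485 0.149] [0.521 0.204]
wrist 0.118 520 [0.486 0.15 ] [0.521 0.204]
wrist 0.13 606 [0.496 0.153] [0.52  0.204]
wrist 0.142 728 [0.495 0.154] [0.52  0.206]
wrist 0.154 1502 [0.489 0.145] [0.52  0.215]
wrist 0.166 2324 [0.485 0.144] [0.52  0.215]
wrist 0.178 2257 [0.491 0.142] [0.516 0.217]
wrist 0.19 6250 [0.469 0.139] [0.516 0.22 ]
wrist 0.202 872 [0.484 0.139] [0.507 0.22 ]
wrist 0.214 47 [0.486 0.148] [0.5   0.211]
```

View pics/c2.png

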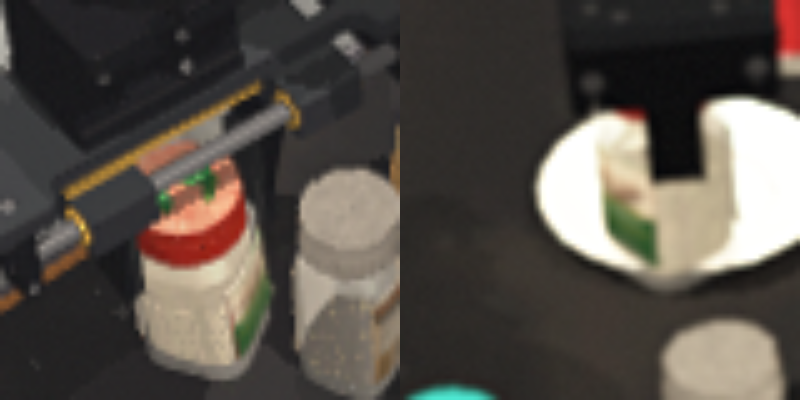

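Close up, the jar's body is roughly square, which explains the 52 mm opening. It hangs upright in the jaws, so I'm carrying it to the board.

jog_arm(
  motion=[
    [[0, 0, -0.5, 0, 0, 0, 0.7], [0, 0, -0.5, 0, 0, 0, 0.7]],
  ],
)

```text
time_s: 4.9
tool_pos: [0.4968, 0.1795, 0.2245]
tool_rot: [-179.9, -0.4, 0.0]
force: [2.1, 1.0, -0.7]
grip_width: 0.0521
grasp_force: 15.0
```

jog_arm(
  motion=[
    [[-0.2, 0.3, 0, 0, 0, 0, 0.7], [-0.36, 0.7, 0, 0, 0, 0, 0.7], [-0.36, 1, 0, 0, 0, 0, 0.7]],
  ],
)

```text
time_s: 5.2
tool_pos: [0.456, 0.0763, 0.2189]
tool_rot: [179.9, 0.2, -0.0]
force: [0.6, -0.5, -1.0]
grip_width: 0.0527
grasp_force: 15.0
```

jog_arm(
  motion=[
    [[0, 0.5, 0, 0, 0, 0, 0.7], [0, 1, 0, 0, 0, 0, 0.7]],
  ],
)

```text
time_s: 5.4
tool_pos: [0.4576, -0.023, 0.2193]
tool_rot: [180.0, 0.1, 0.1]
force: [0.9, 0.3, -1.7]
grip_width: 0.0526
grasp_force: 15.0
```

jog_arm(
  motion=[
    [[0, 0.5, 0, 0, 0, 0, 0.7], [0, 1, 0, 0, 0, 0, 0.7]],
  ],
)

```text
time_s: 5.6
tool_pos: [0.4574, -0.1235, 0.2192]
tool_rot: [-180.0, 0.1, 0.0]
force: [1.0, 0.6, -1.2]
grip_width: 0.0526
grasp_force: 15.0
```

jog_arm(
  motion=[
    [[0, 0.2, 0.1, 0, 0, 0, 0.7], [0, 0.336, 0.4, 0, 0, 0, 0.7], [0, 0.336, 0.8, 0, 0, 0, 0.7], [0, 0.336, 1, 0, 0, 0, 0.7], [0, 0.336, 1, 0, 0, 0, 0.7]],
  ],
)

```text
time_s: 6.1
tool_pos: [0.4549, -0.1543, 0.1159]
tool_rot: [-179.8, 0.5, -0.0]
force: [-0.7, -0.5, -1.3]
grip_width: 0.052
grasp_force: 15.0
```

jog_arm(
  motion=[
    [[0, 0, 0.2, 0, 0, 0, 0.7], [0, 0, 0.35, 0, 0, 0, 0.7], [0, 0, 0.375, 0, 0, 0, 0.7], [0, 0, 0.38, 0, 0, 0, 0.7], [0, 0, 0.38, 0, 0, 0, 0.7]],
  ],
)

```text
time_s: 6.6
tool_pos: [0.4591, -0.1555, 0.0834]
tool_rot: [180.0, -0.1, 0.0]
force: [-0.6, 0.1, -1.1]
grip_width: 0.0519
grasp_force: 15.0
```

jog_arm(
  motion=[
    [[0, 0, 0.01, 0, 0, 0, 0.7], [0, 0, 0.01, 0, 0, 0, 0.7], [0, 0, 0.01, 0, 0, 0, 0.7]],
  ],
)

```text
time_s: 6.9
tool_pos: [0.4596, -0.1557, 0.0828]
tool_rot: [179.9, -0.1, -0.0]
force: [0.7, 0.0, 6.4]
grip_width: 0.0523
grasp_force: 15.0
```

jog_arm(
  motion=[
    [[0, 0, 0, 0, 0, 0, 0.35], [0, 0, 0, 0, 0, 0, 0.28], [0, 0, 0, 0, 0, 0, 0.28]],
  ],
)

```text
time_s: 7.2
tool_pos: [0.4581, -0.1553, 0.0812]
tool_rot: [-180.0, 0.0, -0.0]
force: [-0.6, -0.7, -0.6]
grip_width: 0.0611
grasp_force: 0.0
```

jog_arm(
  motion=[
    [[0, 0, -0.4, 0, 0, 0, 0.28], [0, 0, -0.8, 0, 0, 0, 0.28], [0, 0, -1, 0, 0, 0, 0.28], [0, 0, -1, 0, 0, 0, 0.28]],
  ],
)

```text
time_s: 7.6
tool_pos: [0.4606, -0.1558, 0.1848]
tool_rot: [179.9, -0.3, -0.0]
force: [0.6, 0.8, 0.1]
grip_width: 0.0625
grasp_force: 0.0
```

jog_arm(
  motion=[
    [[0.2, -0.5, 0, 0, 0, 0, 0.36], [0.437, -1, 0, 0, 0, 0, 0.36], [0.437, -1, 0, 0, 0, 0, 0.36]],
  ],
)

```text
time_s: 7.9
tool_pos: [0.5032, -0.0485, 0.1806]
tool_rot: [-179.8, 0.0, 0.5]
force: [0.3, 0.9, -0.3]
grip_width: 0.0562
grasp_force: 0.0
```

jog_arm(
  motion=[
    [[0, -0.5, 0, 0, 0, 0, 0.36], [0, -1, 0, 0, 0, 0, 0.36]],
  ],
)

```text
time_s: 8.1
tool_pos: [0.5015, 0.0449, 0.18]
tool_rot: [-180.0, 0.1, -0.2]
force: [1.3, 0.6, -0.3]
grip_width: 0.0559
grasp_force: 0.0
```

jog_arm(
  motion=[
    [[0, -0.515, 0, 0, 0, 0, 0.36], [0, -0.515, 0, 0, 0, 0, 0.36], [0, -0.515, 0, 0, 0, 0, 0.36], [0, -0.515, 0, 0, 0, 0, 0.36], [0, -0.515, 0, 0, 0, 0, 0.36]],
  ],
)

```text
time_s: 8.6
tool_pos: [0.5022, 0.094, 0.1809]
tool_rot: [180.0, 0.1, -0.2]
force: [-0.2, -0.1, -0.9]
grip_width: 0.056
grasp_force: 0.0
```

Run:
```python
from h import *
o,im,d,W=wrist("d");print(o["tool_pos"],o["tool_rot"],o["grip_width"])
for k,g,h in (("cin",(.458,-.155),.107),("cocoa",(.5025,.0945),.109),("nut",(.5185,.018),.09)):
  print(k,circ(W,h-.006,h+.006,g,.04))
for a in np.arange(.02,.11,.01):
  m=(W[...,2]>a)&(W[...,2]<a+.01)&(np.hypot(W[...,0]-.503,W[...,1]-.0955)<.036)
  if m.sum()>20: print(round(a,2),W[m].min(0)[:2].round(4),W[m].max(0)[:2].round(4))
```

```text
[0.50223371 0.09401758 0.18089413] [ 1.79959100e+02  6.27454697e-02 -1.90308036e-01] 0.056032986468273954
cin (array([ 0.4572, -0.1579]), 0.0233, array([ 0.4646, -0.1574]), 792)
cocoa (array([0.5023, 0.0957]), 0.0222, array([0.5038, 0.0958]), 3444)
nut (array([0.5191, 0.0195]), 0.0311, array([0.5205, 0.0209]), 5415)
0.02 [0.5019 0.072 ] [0.5277 0.1198]
0.03 [0.5036 0.0727] [0.5281 0.1191]
0.04 [0.5025 0.0722] [0.5281 0.1192]
0.05 [0.5026 0.0725] [0.5281 0.1199]
0.06 [0.504  0.0731] [0.5285 0.1197]
0.07 [0.5009 0.072 ] [0.527  0.1199]
0.08 [0.5078 0.0731] [0.5256 0.1192]
0.09 [0.5019 0.0729] [0.5254 0.1187]
0.1 [0.4811 0.0743] [0.5245 0.1177]
```

View pics/wrist_d.png

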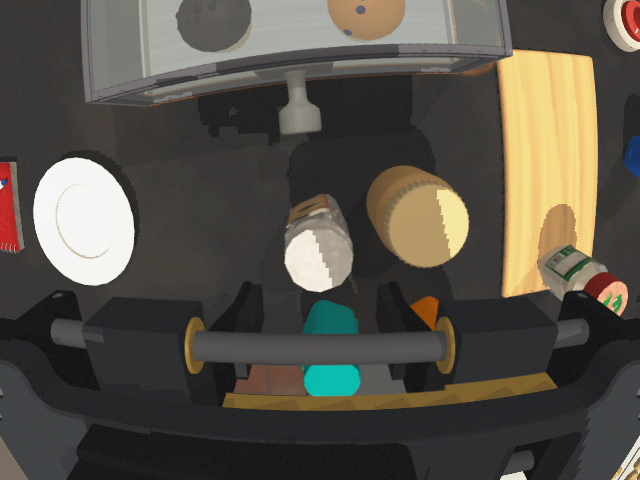

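The cinnamon jar stands on the board at (585,275). Cocoa is next.

jog_arm(
  motion=[
    [[0, 0, 0.3, 0, 0, 0, 0.36], [0, 0, 0.6, 0, 0, 0, 0.36], [0, 0, 0.85, 0, 0, 0, 0.36], [0, 0, 0.98, 0, 0, 0, 0.36], [0, 0, 0.98, 0, 0, 0, 0.36]],
  ],
)

```text
time_s: 9.15
tool_pos: [0.501, 0.095, 0.0818]
tool_rot: [180.0, 0.2, -0.1]
force: [0.0, -0.2, 0.2]
grip_width: 0.0558
grasp_force: 0.0
```

jog_arm(
  motion=[
    [[0, 0, 0, 0, 0, 0, 0.5], [0, 0, 0, 0, 0, 0, 0.7], [0, 0, 0, 0, 0, 0, 0.7], [0, 0, 0, 0, 0, 0, 0.7]],
  ],
)

```text
time_s: 9.55
tool_pos: [0.5034, 0.096, 0.0848]
tool_rot: [180.0, -0.1, -0.0]
force: [0.1, -1.4, 3.9]
grip_width: 0.0477
grasp_force: 15.0
```

jog_arm(
  motion=[
    [[0, 0, -0.2, 0, 0, 0, 0.7], [0, 0, -0.6, 0, 0, 0, 0.7], [0, 0, -1, 0, 0, 0, 0.7], [0, 0, -1, 0, 0, 0, 0.7]],
  ],
)

```text
time_s: 9.95
tool_pos: [0.5059, 0.0973, 0.1894]
tool_rot: [-180.0, -0.6, 0.0]
force: [1.1, 0.3, -0.9]
grip_width: 0.0479
grasp_force: 15.0
```

jog_arm(
  motion=[
    [[0, 0, -0.3, 0, 0, 0, 0.7], [0.09, 0.3, -0.3, 0, 0, 0, 0.7], [0.09, 0.7, -0.3, 0, 0, 0, 0.7], [0.09, 1, -0.3, 0, 0, 0, 0.7]],
  ],
)

```text
time_s: 10.35
tool_pos: [0.5109, -0.0061, 0.2129]
tool_rot: [179.9, 0.0, -0.1]
force: [0.1, -0.7, -1.6]
grip_width: 0.0477
grasp_force: 15.0
```

jog_arm(
  motion=[
    [[0, 0.4, 0, 0, 0, 0, 0.7], [0, 0.8, 0, 0, 0, 0, 0.7], [0, 1, 0, 0, 0, 0, 0.7]],
  ],
)

```text
time_s: 10.65
tool_pos: [0.5102, -0.1083, 0.2126]
tool_rot: [179.9, 0.1, -0.3]
force: [-0.3, -0.4, -1.6]
grip_width: 0.0482
grasp_force: 15.0
```

jog_arm(
  motion=[
    [[0, 0.3, 0, 0, 0, 0, 0.7], [0, 0.45, 0.3, 0, 0, 0, 0.7], [0, 0.45, 0.7, 0, 0, 0, 0.7], [0, 0.45, 0.9, 0, 0, 0, 0.7], [0, 0.45, 0.9, 0, 0, 0, 0.7]],
  ],
)

```text
time_s: 11.15
tool_pos: [0.508, -0.1481, 0.1194]
tool_rot: [-179.8, 0.4, -0.0]
force: [-0.3, -0.4, -1.1]
grip_width: 0.0478
grasp_force: 15.0
```

jog_arm(
  motion=[
    [[0, 0, 0.15, 0, 0, 0, 0.7], [0, 0, 0.26, 0, 0, 0, 0.7], [0, 0, 0.29, 0, 0, 0, 0.7], [0, 0, 0.3, 0, 0, 0, 0.7], [0, 0, 0.3, 0, 0, 0, 0.7]],
  ],
)

```text
time_s: 11.65
tool_pos: [0.5123, -0.149, 0.095]
tool_rot: [179.9, -0.1, 0.0]
force: [-1.5, 0.3, 3.7]
grip_width: 0.0478
grasp_force: 15.0
```

jog_arm(
  motion=[
    [[0, 0, 0, 0, 0, 0, 0.38], [0, 0, 0, 0, 0, 0, 0.3], [0, 0, 0, 0, 0, 0, 0.3]],
  ],
)

```text
time_s: 11.95
tool_pos: [0.5113, -0.1489, 0.0935]
tool_rot: [180.0, -0.0, -0.0]
force: [0.7, 0.1, 0.6]
grip_width: 0.0587
grasp_force: 0.0
```

jog_arm(
  motion=[
    [[0, 0, -0.4, 0, 0, 0, 0.3], [0, 0, -0.8, 0, 0, 0, 0.3], [0, 0, -1, 0, 0, 0, 0.3], [0, 0, -1, 0, 0, 0, 0]],
  ],
)

```text
time_s: 12.35
tool_pos: [0.5135, -0.1494, 0.1972]
tool_rot: [179.9, -0.4, -0.0]
force: [0.6, -0.6, -1.3]
grip_width: 0.0641
grasp_force: 0.0
```

jog_arm(
  motion=[
    [[0.08, -0.5, 0, 0, 0, 0, 0], [0.08, -1, 0, 0, 0, 0, 0], [0.08, -1, 0, 0, 0, 0, 0]],
  ],
)

```text
time_s: 12.65
tool_pos: [0.5188, -0.0402, 0.1927]
tool_rot: [-179.8, 0.1, 0.6]
force: [-0.2, 0.6, -0.6]
grip_width: 0.0832
grasp_force: 0.0
```

jog_arm(
  motion=[
    [[0, -0.5, 0, 0, 0, 0, 0], [0, -0.678, 0, 0, 0, 0, 0], [0, -0.678, 0.3, 0, 0, 0, 0], [0, -0.678, 0.37, 0, 0, 0, 0], [0, -0.678, 0.37, 0, 0, 0, 0]],
  ],
)

```text
time_s: 13.15
tool_pos: [0.5176, 0.0182, 0.1544]
tool_rot: [-180.0, 0.3, -0.0]
force: [0.2, -0.2, -0.3]
grip_width: 0.0869
grasp_force: 0.0
```

jog_arm(
  motion=[
    [[0, 0, 0.3, 0, 0, 0, 0], [0, 0, 0.6, 0, 0, 0, 0], [0, 0, 0.9, 0, 0, 0, 0], [0, 0, 1, 0, 0, 0, 0], [0, 0, 1, 0, 0, 0, 0]],
  ],
)

```text
time_s: 13.65
tool_pos: [0.5185, 0.0183, 0.0558]
tool_rot: [-180.0, 0.1, -0.1]
force: [0.4, 0.7, -0.5]
grip_width: 0.0871
grasp_force: 0.0
```

jog_arm(
  motion=[
    [[0, 0, 0, 0, 0, 0, 0.2], [0, 0, 0, 0, 0, 0, 0.4], [0, 0, 0, 0, 0, 0, 0.5], [0, 0, 0, 0, 0, 0, 0.5]],
  ],
  grip_force=25,
)

```text
time_s: 14.05
tool_pos: [0.5203, 0.0187, 0.0578]
tool_rot: [180.0, -0.1, -0.0]
force: [-0.5, -0.1, 4.3]
grip_width: 0.0674
grasp_force: 25.0
```

jog_arm(
  motion=[
    [[0, 0, -0.1, 0, 0, 0, 0.5], [0, 0, -0.3, 0, 0, 0, 0.5], [0, 0, -0.4, 0, 0, 0, 0.5], [0, 0, -0.4, 0, 0, 0, 0.5]],
  ],
)

```text
time_s: 14.45
tool_pos: [0.5205, 0.019, 0.0983]
tool_rot: [180.0, -0.2, -0.0]
force: [0.2, 0.2, -1.7]
grip_width: 0.0675
grasp_force: 25.0
```

jog_arm(
  motion=[
    [[0.4, 0.1, 0, 0, 0, 0, 0.5], [0.63, 0.4, 0, 0, 0, 0, 0.5], [0.63, 0.8, 0, 0, 0, 0, 0.5], [0.63, 1, 0, 0, 0, 0, 0.5]],
  ],
)

```text
time_s: 14.85
tool_pos: [0.5818, -0.0856, 0.0952]
tool_rot: [179.9, 0.1, -0.2]
force: [0.0, -0.7, -2.0]
grip_width: 0.0673
grasp_force: 25.0
```

jog_arm(
  motion=[
    [[0, 0.4, 0, 0, 0, 0, 0.5], [0, 0.59, 0, 0, 0, 0, 0.5], [0, 0.59, 0.15, 0, 0, 0, 0.5], [0, 0.59, 0.25, 0, 0, 0, 0.5], [0, 0.59, 0.25, 0, 0, 0, 0.5]],
  ],
)

```text
time_s: 15.35
tool_pos: [0.5807, -0.1383, 0.0691]
tool_rot: [-179.9, 0.2, 0.1]
force: [-0.5, 0.2, -2.1]
grip_width: 0.0673
grasp_force: 25.0
```

jog_arm(
  motion=[
    [[0, 0, 0.03, 0, 0, 0, 0.5], [0, 0, 0.04, 0, 0, 0, 0.5], [0, 0, 0.04, 0, 0, 0, 0.5]],
  ],
)

```text
time_s: 15.65
tool_pos: [0.5827, -0.1389, 0.068]
tool_rot: [-180.0, -0.0, 0.1]
force: [0.5, 0.4, -0.3]
grip_width: 0.0673
grasp_force: 25.0
```

jog_arm(
  motion=[
    [[0, 0, 0.01, 0, 0, 0, 0.5], [0, 0, 0.01, 0, 0, 0, 0.2], [0, 0, 0.01, 0, 0, 0, 0], [0, 0, 0.01, 0, 0, 0, 0], [0, 0, 0.01, 0, 0, 0, 0]],
  ],
)

```text
time_s: 16.15
tool_pos: [0.5823, -0.1406, 0.0665]
tool_rot: [180.0, -0.0, -0.0]
force: [-0.8, 0.6, -0.2]
grip_width: 0.0838
grasp_force: 0.0
```

jog_arm(
  motion=[
    [[0, 0, -0.2, 0, 0, 0, 0], [0, 0, -0.4, 0, 0, 0, 0], [0, 0, -0.6, 0, 0, 0, 0], [0, 0, -0.6, 0, 0, 0, 0]],
  ],
)

```text
time_s: 16.55
tool_pos: [0.5844, -0.1407, 0.1296]
tool_rot: [179.9, -0.3, -0.0]
force: [0.1, -0.9, -0.1]
grip_width: 0.087
grasp_force: 0.0
```

jog_arm(
  motion=[
    [[-0.3, 0.0, -0.2, 0, 0, 0, 0], [-0.6, -0.5, -0.4, 0, 0, 0, 0.3], [-0.6, -1, -0.4, 0, 0, 0, 0.4], [-0.6, -1, -0.4, 0, 0, 0, 0.4]],
  ],
)

```text
time_s: 16.95
tool_pos: [0.5216, -0.0337, 0.1669]
tool_rot: [-179.9, -0.1, 0.4]
force: [0.6, 1.1, 0.5]
grip_width: 0.0709
grasp_force: 0.0
```

jog_arm(
  motion=[
    [[0, -0.5, 0, 0, 0, 0, 0.4], [0, -1, 0, 0, 0, 0, 0.4]],
  ],
)

```text
time_s: 17.15
tool_pos: [0.5221, 0.0598, 0.1658]
tool_rot: [180.0, 0.0, -0.2]
force: [2.0, 1.7, 1.2]
grip_width: 0.0565
grasp_force: 0.0
```

jog_arm(
  motion=[
    [[0, -0.4, 0, 0, 0, -0.028, 0.4], [0, -0.4, 0, 0, 0, -0.028, 0.4], [0, -0.4, 0, 0, 0, -0.028, 0.4], [0, -0.4, 0, 0, 0, -0.028, 0.4]],
  ],
)

```text
time_s: 17.55
tool_pos: [0.5223, 0.098, 0.1657]
tool_rot: [179.9, 0.1, 4.9]
force: [-0.1, -0.3, -0.2]
grip_width: 0.0523
grasp_force: 0.0
```

Run:
```python
from h import *
o,im,d,W=wrist("e");print(o["tool_pos"],o["tool_rot"],o["grip_width"])
im1,d1,W1=snap("scene","e");im2,d2,W2=snap("side","e")
for n,w in(("w",W),("sc",W1),("si",W2)):
  for k,g,h in (("cin",(.458,-.155),.107),("cocoa",(.511,-.1485),.119),("nut",(.582,-.14),.10)):
    print(n,k,circ(w,h-.006,h+.006,g,.04))
  q=w[(w[...,2]>.058)&(w[...,2]<.094)&(w[...,0]>.565)&(w[...,0]<.6)&(w[...,1]>.08)&(w[...,1]<.14)]
  if len(q)>5: print("knob",n,len(q),q.min(0).round(4),q.max(0).round(4))
  q=w[(w[...,2]>.103)&(w[...,2]<.116)&(w[...,0]>.59)&(w[...,0]<.66)&(w[...,1]>-.06)&(w[...,1]<.3)]
  print([(round(a,2),round(float(np.percentile(s[:,0],2)),4)) for a in np.arange(0,.22,.04) for s in [q[abs(q[:,1]-a)<.01]] if len(s)>5])
a=im1[100:400,150:450];b=im2[130:430,150:450]
cv2.imwrite("pics/e.png",cv2.resize(np.hstack([a,b]),(800,400))[:,:,::-1])
```

```text
[0.5223082  0.09804712 0.16574287] [1.79944449e+02 6.62294079e-02 4.89179200e+00] 0.05231628574532236
w cin None
w cocoa (array([ 0.5102, -0.1487]), 0.0232, array([ 0.515 , -0.1437]), 948)
w nut (array([ 0.5815, -0.137 ]), 0.0314, array([ 0.5804, -0.1284]), 2465)
knob w 1259 [0.5809 0.0939 0.0759] [0.6    0.1224 0.0907]
[(np.float64(0.0), 0.6357), (np.float64(0.04), 0.6319), (np.float64(0.08), 0.6285), (np.float64(0.12), 0.6248), (np.float64(0.16), 0.6213), (np.float64(0.2), 0.6176)]
sc cin (array([ 0.4651, -0.1535]), 0.0331, array([ 0.4583, -0.155 ]), 289)
sc cocoa (array([ 0.5082, -0.1504]), 0.0242, array([ 0.5081, -0.1473]), 227)
sc nut (array([ 0.581 , -0.1382]), 0.0318, array([ 0.5792, -0.1362]), 371)
knob sc 76 [0.5779 0.0975 0.0646] [0.5949 0.1213 0.0914]
[(np.float64(0.16), 0.6193), (np.float64(0.2), 0.6168)]
si cin (array([ 0.4654, -0.1611]), 0.0313, array([ 0.459 , -0.1622]), 556)
si cocoa (array([ 0.511 , -0.1515]), 0.0239, array([ 0.5101, -0.153 ]), 456)
si nut (array([ 0.581 , -0.1418]), 0.0316, array([ 0.5816, -0.143 ]), 823)
knob si 138 [0.5813 0.0895 0.0627] [0.5999 0.1119 0.0893]
[(np.float64(0.0), 0.6355), (np.float64(0.04), 0.6321), (np.float64(0.08), 0.6284), (np.float64(0.12), 0.6243), (np.float64(0.16), 0.6211), (np.float64(0.2), 0.6171)]
```

View pics/e.png

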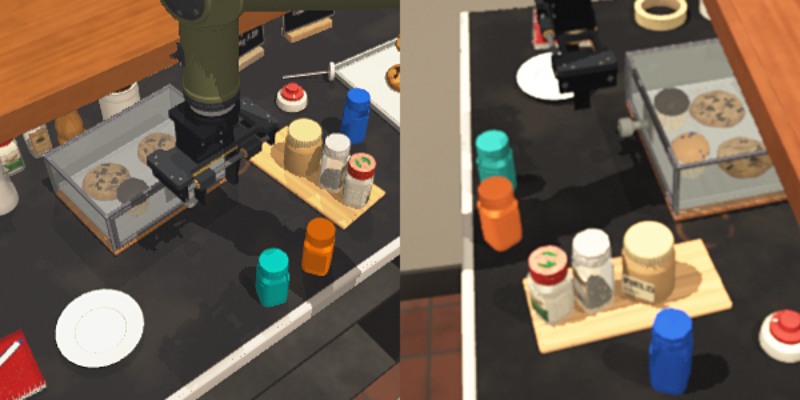

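All three jars stand on the board in a row. I'm moving to the knob from the front.

jog_arm(
  motion=[
    [[0, -0.015, 0.4, 0, 0, 0, 0.4], [0, -0.015, 0.8, 0, 0, 0, 0.4], [0, -0.015, 0.96, 0, 0, 0, 0.4], [0, -0.015, 0.96, 0, 0, 0, 0.4], [0, -0.015, 0.96, 0, 0, 0, 0.4]],
  ],
)

```text
time_s: 18.2
tool_pos: [0.5227, 0.1008, 0.071]
tool_rot: [-180.0, -0.0, 5.0]
force: [0.7, 0.2, -0.6]
grip_width: 0.0524
grasp_force: 0.0
```

jog_arm(
  motion=[
    [[0.3, 0, 0, 0, 0, 0, 0.4], [0.55, 0, 0, 0, 0, 0, 0.4], [0.67, 0, 0, 0, 0, 0, 0.4], [0.67, 0, 0, 0, 0, 0, 0.4], [0.67, 0, 0, 0, 0, 0, 0.4]],
  ],
)

```text
time_s: 18.7
tool_pos: [0.5893, 0.1072, 0.0717]
tool_rot: [180.0, -0.1, 5.0]
force: [0.1, 0.4, 0.2]
grip_width: 0.0521
grasp_force: 0.0
```

jog_arm(
  motion=[
    [[0, 0, 0, 0, 0, 0, 0.6], [0, 0, 0, 0, 0, 0, 0.8], [0, 0, 0, 0, 0, 0, 0.9], [0, 0, 0, 0, 0, 0, 0.9], [0, 0, 0, 0, 0, 0, 0.9]],
  ],
  grip_force=20,
)

```text
time_s: 19.2
tool_pos: [0.5887, 0.1068, 0.0706]
tool_rot: [180.0, 0.0, 5.0]
force: [-1.6, -0.5, 1.0]
grip_width: 0.0271
grasp_force: 20.0
```

jog_arm(
  motion=[
    [[-0.15, 0, 0, 0, 0, 0, 0.9], [-0.35, 0, 0, 0, 0, 0, 0.9], [-0.55, 0, 0, 0, 0, 0, 0.9], [-0.75, 0, 0, 0, 0, 0, 0.9], [-0.9, 0, 0, 0, 0, 0, 0.9]],
  ],
)

```text
time_s: 19.7
tool_pos: [0.4989, 0.0985, 0.0706]
tool_rot: [179.9, -0.1, 5.0]
force: [2.4, -1.7, -1.0]
grip_width: 0.0265
grasp_force: 20.0
```

jog_arm(
  motion=[
    [[-0.1, 0, 0, 0, 0, 0, 0.9], [-0.2, 0, 0, 0, 0, 0, 0.9], [-0.3, 0, 0, 0, 0, 0, 0.9], [-0.31, 0, 0, 0, 0, 0, 0.9], [-0.31, 0, 0, 0, 0, 0, 0.9]],
  ],
)

```text
time_s: 20.2
tool_pos: [0.4691, 0.0958, 0.0707]
tool_rot: [179.9, -0.1, 5.0]
force: [3.6, -3.7, -3.1]
grip_width: 0.0271
grasp_force: 20.0
```

jog_arm(
  motion=[
    [[0, 0, 0, 0, 0, 0, 0.6], [0, 0, 0, 0, 0, 0, 0.4], [0, 0, 0, 0, 0, 0, 0.4], [0, 0, 0, 0, 0, 0, 0.4]],
  ],
)

```text
time_s: 20.6
tool_pos: [0.468, 0.0974, 0.0705]
tool_rot: [-180.0, 0.0, 5.1]
force: [-0.1, -0.3, 0.1]
grip_width: 0.0487
grasp_force: 0.0
```

jog_arm(
  motion=[
    [[0, 0, -0.3, 0, 0, 0, 0.4], [0, 0, -0.7, 0, 0, 0, 0.4], [0, 0, -1, 0, 0, 0, 0], [0, 0, -1, 0, 0, 0, 0]],
  ],
)

```text
time_s: 21.0
tool_pos: [0.4712, 0.0978, 0.1749]
tool_rot: [180.0, -0.5, 5.1]
force: [1.2, -0.2, -0.0]
grip_width: 0.0614
grasp_force: 0.0
```

jog_arm(
  motion=[
    [[0.3, -0.3, -0.1, 0, 0, 0, 0], [0.6, -0.55, -0.1, 0, 0, 0, 0], [0.6, -0.55, -0.1, 0, 0, 0, 0], [0.6, -0.55, -0.1, 0, 0, 0, 0]],
  ],
)

```text
time_s: 21.4
tool_pos: [0.5225, 0.1574, 0.1791]
tool_rot: [-180.0, 0.2, 5.1]
force: [-0.5, -0.1, -0.5]
grip_width: 0.0857
grasp_force: 0.0
```

Run:
```python
from h import *
o,im,d,W=wrist("f");print(o["tool_pos"],o["tool_rot"],o["grip_width"])
for z0,z1 in((.05,.056),(.056,.062),(.062,.068),(.068,.074),(.074,.084)):
  for g in((.549,.158),(.557,.048)): print(z0,circ(W,z0,z1,g,.04))
im1,d1,W1=snap("scene","f")
for z0,z1 in((.058,.068),(.068,.084)):
  for g in((.549,.158),(.557,.048)): print("sc",z0,circ(W1,z0,z1,g,.04))
print("plate",circ(W,.012,.022,(.506,.337),.085),circ(W1,.012,.022,(.506,.337),.085))
```

```text
[0.52245225 0.15744253 0.17906031] [-179.95488676    0.18185027    5.13731309] 0.08566882347737122
0.05 None
0.05 (array([0.5665, 0.069 ]), 0.0159, array([0.5688, 0.0719]), 12)
0.056 (array([0.5554, 0.1611]), 0.0291, array([0.5677, 0.1589]), 31)
0.056 (array([0.5606, 0.0536]), 0.0278, array([0.568 , 0.0706]), 93)
0.062 (array([0.554 , 0.1607]), 0.0292, array([0.5645, 0.1623]), 536)
0.062 (array([0.5582, 0.0497]), 0.0293, array([0.5647, 0.0645]), 512)
0.068 (array([0.5525, 0.1606]), 0.0273, array([0.5563, 0.1616]), 1306)
0.068 (array([0.559 , 0.0506]), 0.0267, array([0.5624, 0.0581]), 1062)
0.074 (array([0.5535, 0.1597]), 0.0229, array([0.5541, 0.1605]), 2807)
0.074 (array([0.5581, 0.0508]), 0.0228, array([0.5593, 0.0521]), 2216)
sc 0.058 (array([0.5522, 0.1613]), 0.0289, array([0.5445, 0.1759]), 56)
sc 0.058 (array([0.5587, 0.0643]), 0.0206, array([0.553, 0.073]), 41)
sc 0.068 (array([0.5512, 0.1612]), 0.027, array([0.5477, 0.1627]), 363)
sc 0.068 (array([0.5577, 0.0498]), 0.0266, array([0.5547, 0.053 ]), 305)
plate (array([0.5059, 0.3391]), 0.0679, array([0.5067, 0.3372]), 3322) (array([0.5065, 0.3385]), 0.0682, array([0.5069, 0.3389]), 1002)
```

View pics/wrist_f.png

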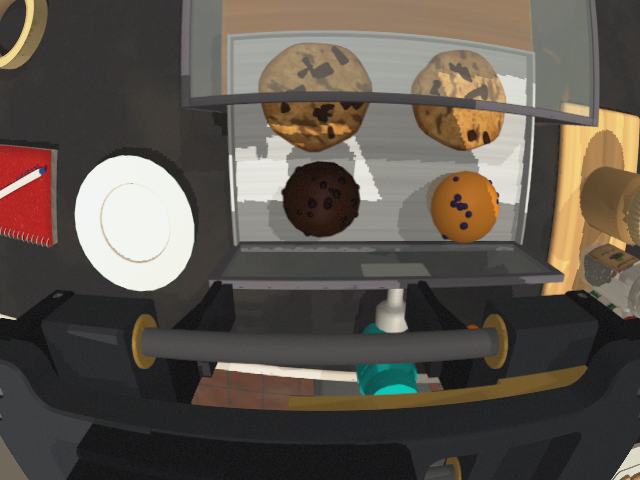

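The tray is right out, with the chocolate muffin at (321,199), the golden one at (465,207) and the plate at (135,222).

jog_arm(
  motion=[
    [[0.29, -0.006, 0.1, 0, 0, 0, 0], [0.29, -0.006, 0.3, 0, 0, 0, 0], [0.29, -0.006, 0.5, 0, 0, 0, 0], [0.29, -0.006, 0.5, 0, 0, 0, 0]],
  ],
)

```text
time_s: 21.9
tool_pos: [0.5496, 0.1578, 0.1277]
tool_rot: [179.9, 0.3, 5.0]
force: [0.2, -0.8, 0.2]
grip_width: 0.0868
grasp_force: 0.0
```

jog_arm(
  motion=[
    [[0, 0, 0.3, 0, 0, 0, 0], [0, 0, 0.5, 0, 0, 0, 0], [0, 0, 0.7, 0, 0, 0, 0], [0, 0, 0.72, 0, 0, 0, 0], [0, 0, 0.72, 0, 0, 0, 0]],
  ],
)

```text
time_s: 22.4
tool_pos: [0.5522, 0.1594, 0.0593]
tool_rot: [180.0, -0.0, 5.0]
force: [0.7, -0.1, 0.2]
grip_width: 0.0873
grasp_force: 0.0
```

jog_arm(
  motion=[
    [[0, 0, 0, 0, 0, 0, 0.2], [0, 0, 0, 0, 0, 0, 0.35], [0, 0, 0, 0, 0, 0, 0.5], [0, 0, 0, 0, 0, 0, 0.5], [0, 0, 0, 0, 0, 0, 0.5]],
  ],
  grip_force=8,
)

```text
time_s: 22.9
tool_pos: [0.5523, 0.1598, 0.0588]
tool_rot: [180.0, -0.0, 5.0]
force: [0.3, -0.9, 2.5]
grip_width: 0.0552
grasp_force: 8.1
```

jog_arm(
  motion=[
    [[0, 0, -0.1, 0, 0, 0, 0.5], [0, 0, -0.3, 0, 0, 0, 0.5], [0, 0, -0.6, 0, 0, 0, 0.5], [0, 0, -1, 0, 0, 0, 0.5], [0, 0, -1, 0, 0, 0, 0.5]],
  ],
)

```text
time_s: 23.4
tool_pos: [0.5555, 0.1616, 0.1648]
tool_rot: [-179.9, -0.6, 5.0]
force: [-0.0, 1.2, -0.7]
grip_width: 0.0557
grasp_force: 8.0
```

jog_arm(
  motion=[
    [[0, 0, -0.2, 0, 0, 0, 0.5], [-0.1, -0.3, -0.2, 0, 0, 0, 0.5], [-0.2, -0.6, -0.2, 0, 0, 0, 0.5], [-0.306, -0.9, -0.2, 0, 0, 0, 0.5], [-0.306, -0.9, -0.2, 0, 0, 0, 0.5]],
  ],
)

```text
time_s: 23.9
tool_pos: [0.5103, 0.2527, 0.1788]
tool_rot: [-179.8, 0.1, 5.5]
force: [-0.1, 0.2, -1.2]
grip_width: 0.0554
grasp_force: 8.0
```

jog_arm(
  motion=[
    [[0, -0.3, 0, 0, 0, 0, 0.5], [0, -0.6, 0, 0, 0, 0, 0.5], [0, -0.916, 0, 0, 0, 0, 0.5], [0, -0.916, 0, 0, 0, 0, 0.5], [0, -0.916, 0.2, 0, 0, 0, 0.5]],
  ],
)

```text
time_s: 24.4
tool_pos: [0.5067, 0.3401, 0.1605]
tool_rot: [-179.9, -0.2, 5.2]
force: [0.9, -0.8, -1.9]
grip_width: 0.055
grasp_force: 8.0
```

jog_arm(
  motion=[
    [[0, 0, 0.3, 0, 0, 0, 0.5], [0, 0, 0.6, 0, 0, 0, 0.5], [0, 0, 0.9, 0, 0, 0, 0.5], [0, 0, 1.0, 0, 0, 0, 0.5], [0, 0, 1.0, 0, 0, 0, 0.5]],
  ],
)

```text
time_s: 24.9
tool_pos: [0.505, 0.3365, 0.0569]
tool_rot: [179.9, 0.2, 5.0]
force: [-0.3, 0.0, -0.8]
grip_width: 0.0554
grasp_force: 8.0
```

jog_arm(
  motion=[
    [[0, 0, 0.1, 0, 0, 0, 0.5], [0, 0, 0.15, 0, 0, 0, 0.5], [0, 0, 0.16, 0, 0, 0, 0.5], [0, 0, 0.165, 0, 0, 0, 0.5], [0, 0, 0.165, 0, 0, 0, 0.5]],
  ],
)

```text
time_s: 25.4
tool_pos: [0.506, 0.3383, 0.0425]
tool_rot: [-180.0, -0.0, 5.0]
force: [0.6, 0.7, 0.0]
grip_width: 0.0557
grasp_force: 8.0
```

jog_arm(
  motion=[
    [[0, 0, 0.004, 0, 0, 0, 0.3], [0, 0, 0.004, 0, 0, 0, 0.15], [0, 0, 0.004, 0, 0, 0, 0], [0, 0, 0.004, 0, 0, 0, 0], [0, 0, 0.004, 0, 0, 0, 0]],
  ],
)

```text
time_s: 25.9
tool_pos: [0.5058, 0.3381, 0.0417]
tool_rot: [180.0, -0.0, 5.0]
force: [-0.6, -0.1, 0.2]
grip_width: 0.0833
grasp_force: 0.0
```

jog_arm(
  motion=[
    [[0, 0, -0.2, 0, 0, 0, 0], [0, 0, -0.5, 0, 0, 0, 0], [0, 0, -0.9, 0, 0, 0, 0], [0, 0, -1, 0, 0, 0, 0], [0, 0, -1, 0, 0, 0, 0.2]],
  ],
)

```text
time_s: 26.4
tool_pos: [0.5068, 0.339, 0.1438]
tool_rot: [-179.9, -0.2, 5.0]
force: [-0.4, -1.0, -0.3]
grip_width: 0.0843
grasp_force: 0.0
```

jog_arm(
  motion=[
    [[-0.3, 0.3, 0, 0, 0, 0, 0.4], [-0.58, 0.7, 0, 0, 0, 0, 0.4], [-0.58, 1, 0, 0, 0, 0, 0.4]],
  ],
)

```text
time_s: 26.7
tool_pos: [0.452, 0.2309, 0.1387]
tool_rot: [179.8, 0.4, 5.1]
force: [0.9, 0.2, 0.9]
grip_width: 0.063
grasp_force: 0.0
```

jog_arm(
  motion=[
    [[0, 0.4, 0, 0, 0, 0, 0.4], [0, 0.8, 0, 0, 0, 0, 0.4], [0, 1, 0, 0, 0, 0, 0.4]],
  ],
)

```text
time_s: 27.0
tool_pos: [0.4646, 0.129, 0.1397]
tool_rot: [179.9, 0.2, 4.8]
force: [-0.1, 0.4, -0.4]
grip_width: 0.0525
grasp_force: 0.0
```

jog_arm(
  motion=[
    [[0, 0.38, 0, 0, 0, 0, 0.4], [0, 0.38, 0, 0, 0, 0, 0.4], [0, 0.38, 0.3, 0, 0, 0, 0.4], [0, 0.38, 0.3, 0, 0, 0, 0.4], [0, 0.38, 0.3, 0, 0, 0, 0.4]],
  ],
)

```text
time_s: 27.5
tool_pos: [0.4676, 0.0962, 0.1106]
tool_rot: [-180.0, 0.2, 5.1]
force: [0.6, -0.6, -0.0]
grip_width: 0.0522
grasp_force: 0.0
```

Run:
```python
from h import *
o=env.get_obs();print(o["tool_pos"],o["tool_rot"])
im1,d1,W1=snap("scene","g");im2,d2,W2=snap("side","g")
for n,w in(("sc",W1),("si",W2)):
  print(n,"plate",circ(w,.012,.02,(.506,.3385),.085),"muf",circ(w,.05,.058,(.506,.3385),.05),circ(w,.035,.07,(.506,.3385),.05))
  q=w[(w[...,2]>.062)&(w[...,2]<.094)&(w[...,0]>.45)&(w[...,0]<.49)&(w[...,1]>.08)&(w[...,1]<.12)]
  if len(q)>5: print("knob",n,len(q),q.min(0).round(4),q.max(0).round(4))
cv2.imwrite("pics/g.png",np.hstack([cv2.resize(im1[180:400,160:380],(400,400)),cv2.resize(im2[130:350,200:420],(400,400))])[:,:,::-1])
```

```text
[0.46755281 0.09617201 0.11055736] [-179.97490058    0.19272097    5.07637989]
sc plate (array([0.5057, 0.3389]), 0.0686, array([0.5058, 0.3388]), 1017) muf (array([0.5057, 0.3389]), 0.0281, array([0.4971, 0.3411]), 203) (array([0.5063, 0.338 ]), 0.0294, array([0.4994, 0.3405]), 594)
knob sc 134 [0.4606 0.0828 0.0634] [0.4794 0.1106 0.0925]
si plate (array([0.5068, 0.3354]), 0.0673, array([0.5447, 0.3303]), 98) muf (array([0.5163, 0.3309]), 0.0206, array([0.5227, 0.3268]), 57) (array([0.5164, 0.3291]), 0.0224, array([0.5215, 0.3252]), 143)
knob si 53 [0.463  0.0801 0.0624] [0.4897 0.0959 0.0805]
```

View pics/g.png

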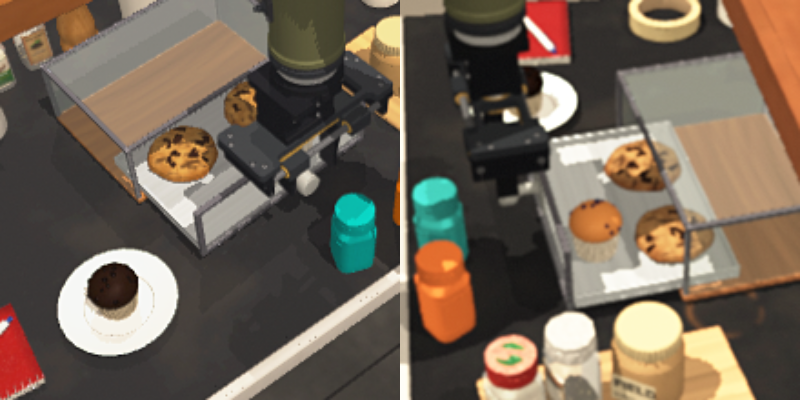

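The muffin stands in the middle of the plate at (112,290) on the left, and the golden muffin is still in the tray. Now I'll shut the tray.

jog_arm(
  motion=[
    [[0, 0, 0.2, 0, 0, 0, 0.4], [0, 0, 0.41, 0, 0, 0, 0.4], [0, 0, 0.41, 0, 0, 0, 0.4], [0, 0, 0.41, 0, 0, 0, 0.4]],
  ],
)

```text
time_s: 28.0
tool_pos: [0.4692, 0.0963, 0.0714]
tool_rot: [-180.0, -0.0, 5.1]
force: [0.4, 0.2, -0.2]
grip_width: 0.0521
grasp_force: 0.0
```

jog_arm(
  motion=[
    [[0, 0, 0, 0, 0, 0, 0.6], [0, 0, 0, 0, 0, 0, 0.8], [0, 0, 0, 0, 0, 0, 0.9], [0, 0, 0, 0, 0, 0, 0.9], [0, 0, 0, 0, 0, 0, 0.9]],
  ],
  grip_force=20,
)

```text
time_s: 28.5
tool_pos: [0.4692, 0.0957, 0.0711]
tool_rot: [180.0, -0.0, 5.0]
force: [0.3, -1.2, 2.6]
grip_width: 0.0271
grasp_force: 20.0
```

jog_arm(
  motion=[
    [[0.08, 0, 0, 0, 0, 0, 0.9], [0.2, 0, 0, 0, 0, 0, 0.9], [0.35, 0, 0, 0, 0, 0, 0.9], [0.5, 0, 0, 0, 0, 0, 0.9], [0.65, 0, 0, 0, 0, 0, 0.9]],
  ],
)

```text
time_s: 29.0
tool_pos: [0.535, 0.1018, 0.071]
tool_rot: [-180.0, -0.0, 5.0]
force: [-2.4, 0.0, 6.4]
grip_width: 0.0267
grasp_force: 20.0
```

jog_arm(
  motion=[
    [[0.15, 0, 0, 0, 0, 0, 0.9], [0.3, 0, 0, 0, 0, 0, 0.9], [0.42, 0, 0, 0, 0, 0, 0.9], [0.5, 0, 0, 0, 0, 0, 0.9], [0.5, 0, 0, 0, 0, 0, 0.9]],
  ],
)

```text
time_s: 29.5
tool_pos: [0.5857, 0.1066, 0.0711]
tool_rot: [-179.9, -0.2, 5.0]
force: [1.3, -0.1, 4.1]
grip_width: 0.0268
grasp_force: 20.0
```

jog_arm(
  motion=[
    [[0.04, 0, 0, 0, 0, 0, 0.9], [0.06, 0, 0, 0, 0, 0, 0.9], [0.08, 0, 0, 0, 0, 0, 0.9], [0.08, 0, 0, 0, 0, 0, 0.9], [0.08, 0, 0, 0, 0, 0, 0.9]],
  ],
)

```text
time_s: 30.0
tool_pos: [0.5888, 0.1068, 0.071]
tool_rot: [179.9, 0.3, 5.1]
force: [-8.5, -1.5, 12.4]
grip_width: 0.0272
grasp_force: 20.0
```

jog_arm(
  motion=[
    [[-0.02, 0, 0, 0, 0, 0, 0.6], [-0.02, 0, 0, 0, 0, 0, 0.4], [-0.02, 0, 0, 0, 0, 0, 0.4], [-0.02, 0, 0, 0, 0, 0, 0.4]],
  ],
)

```text
time_s: 30.4
tool_pos: [0.5892, 0.1063, 0.0701]
tool_rot: [180.0, 0.0, 5.0]
force: [0.1, 0.2, 0.8]
grip_width: 0.0489
grasp_force: 0.0
```

jog_arm(
  motion=[
    [[-0.3, 0, 0, 0, 0, 0, 0.4], [-0.6, 0, 0, 0, 0, 0, 0.4], [-0.8, 0, 0, 0, 0, 0, 0.4], [-0.8, 0, -0.3, 0, 0, 0, 0.2], [-0.8, 0, -0.8, 0, 0, 0, 0]],
  ],
)

```text
time_s: 30.9
tool_pos: [0.5063, 0.0986, 0.1482]
tool_rot: [180.0, 0.4, 5.0]
force: [1.6, -0.5, 0.3]
grip_width: 0.0615
grasp_force: 0.0
```

jog_arm(
  motion=[
    [[0, 0, -0.2, 0, 0, 0.028, 0], [0, 0, -0.2, 0, 0, 0.028, 0], [0, 0, -0.2, 0, 0, 0.028, 0], [0, 0, -0.2, 0, 0, 0.028, 0]],
  ],
)

```text
time_s: 31.3
tool_pos: [0.5087, 0.0992, 0.1691]
tool_rot: [180.0, 0.2, 0.0]
force: [0.0, 0.6, 0.2]
grip_width: 0.0854
grasp_force: 0.0
```

Run:
```python
from h import *
o,im,d,W=wrist("h");print(o["tool_pos"],o["tool_rot"],o["grip_width"])
q=W[(W[...,2]>.058)&(W[...,2]<.094)&(W[...,0]>.565)&(W[...,0]<.6)&(W[...,1]>.08)&(W[...,1]<.14)]
print("knob",len(q),q.min(0).round(4),q.max(0).round(4))
```

```text
[0.50871214 0.09920639 0.16910904] [1.79979684e+02 1.50669265e-01 3.64214841e-02] 0.08542787372274514
knob 1222 [0.5808 0.0936 0.0762] [0.6    0.1221 0.0904]
```

View pics/wrist_h.png

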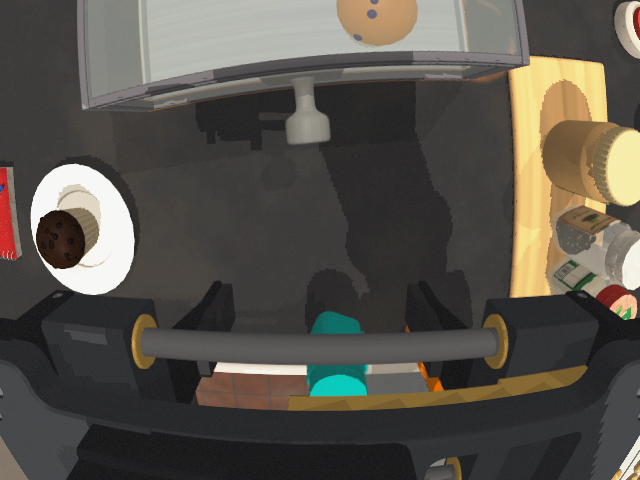

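The tray is shut: the knob reads the same as at the start, and the golden muffin is upright at (376,10). Now the jars go back, nut butter first.

jog_arm(
  motion=[
    [[0.4, 0.3, 0.2, 0, 0, 0, 0], [0.726, 0.7, 0.36, 0, 0, 0, 0], [0.726, 1, 0.36, 0, 0, 0, 0], [0.726, 1, 0.36, 0, 0, 0, 0]],
  ],
)

```text
time_s: 31.75
tool_pos: [0.5818, -0.008, 0.1313]
tool_rot: [179.9, 0.3, -0.5]
force: [0.1, -0.5, -0.2]
grip_width: 0.0869
grasp_force: 0.0
```

jog_arm(
  motion=[
    [[0, 0.4, 0, 0, 0, 0, 0], [0, 0.8, 0, 0, 0, 0, 0], [0, 1, 0, 0, 0, 0, 0]],
  ],
)

```text
time_s: 32.05
tool_pos: [0.5811, -0.1044, 0.1332]
tool_rot: [179.9, 0.1, -0.2]
force: [0.5, 0.0, 0.2]
grip_width: 0.0869
grasp_force: 0.0
```

jog_arm(
  motion=[
    [[0, 0.3, 0, 0, 0, 0, 0], [0, 0.398, 0, 0, 0, 0, 0], [0, 0.398, 0, 0, 0, 0, 0], [0, 0.398, 0, 0, 0, 0, 0], [0, 0.398, 0, 0, 0, 0, 0]],
  ],
)

```text
time_s: 32.55
tool_pos: [0.5824, -0.1377, 0.1346]
tool_rot: [-179.9, 0.0, 0.2]
force: [-0.1, 0.3, -0.0]
grip_width: 0.0874
grasp_force: 0.0
```

jog_arm(
  motion=[
    [[0, 0, 0.3, 0, 0, 0, 0], [0, 0, 0.5, 0, 0, 0, 0], [0, 0, 0.677, 0, 0, 0, 0], [0, 0, 0.677, 0, 0, 0, 0], [0, 0, 0.677, 0, 0, 0, 0]],
  ],
)

```text
time_s: 33.05
tool_pos: [0.5825, -0.139, 0.0673]
tool_rot: [-180.0, -0.0, 0.1]
force: [0.8, -0.2, 0.6]
grip_width: 0.0871
grasp_force: 0.0
```

jog_arm(
  motion=[
    [[0, 0, 0, 0, 0, 0, 0.2], [0, 0, 0, 0, 0, 0, 0.4], [0, 0, 0, 0, 0, 0, 0.5], [0, 0, 0, 0, 0, 0, 0.5]],
  ],
  grip_force=25,
)

```text
time_s: 33.45
tool_pos: [0.5828, -0.1399, 0.0679]
tool_rot: [-180.0, -0.1, -0.0]
force: [-0.1, 1.0, 3.4]
grip_width: 0.0672
grasp_force: 25.0
```

jog_arm(
  motion=[
    [[0, 0, -0.1, 0, 0, 0, 0.5], [0, 0, -0.3, 0, 0, 0, 0.5], [0, 0, -0.3, 0, 0, 0, 0.5], [0, 0, -0.3, 0, 0, 0, 0.5]],
  ],
)

```text
time_s: 33.85
tool_pos: [0.5823, -0.1406, 0.0971]
tool_rot: [180.0, -0.0, -0.0]
force: [0.6, -0.8, -2.7]
grip_width: 0.0674
grasp_force: 25.0
```

jog_arm(
  motion=[
    [[0, -0.3, 0, 0, 0, 0, 0.5], [0, -0.6, 0, 0, 0, 0, 0.5], [-0.2, -0.9, 0, 0, 0, 0, 0.5], [-0.2, -1, 0, 0, 0, 0, 0.5]],
  ],
)

```text
time_s: 34.25
tool_pos: [0.559, -0.0358, 0.0954]
tool_rot: [-179.9, 0.3, 0.3]
force: [-0.2, 0.3, -3.2]
grip_width: 0.0675
grasp_force: 25.0
```

jog_arm(
  motion=[
    [[-0.2, -0.3, 0, 0, 0, 0, 0.5], [-0.43, -0.59, 0, 0, 0, 0, 0.5], [-0.43, -0.59, 0, 0, 0, 0, 0.5], [-0.43, -0.59, 0.2, 0, 0, 0, 0.5], [-0.43, -0.59, 0.2, 0, 0, 0, 0.5]],
  ],
)

```text
time_s: 34.75
tool_pos: [0.517, 0.0179, 0.0744]
tool_rot: [180.0, 0.3, -0.0]
force: [-0.7, -0.7, -3.0]
grip_width: 0.0676
grasp_force: 25.0
```

jog_arm(
  motion=[
    [[0, 0, 0.1, 0, 0, 0, 0.5], [0, 0, 0.17, 0, 0, 0, 0.5], [0, 0, 0.19, 0, 0, 0, 0.5], [0, 0, 0.2, 0, 0, 0, 0.5], [0, 0, 0.2, 0, 0, 0, 0.5]],
  ],
)

```text
time_s: 35.25
tool_pos: [0.519, 0.0183, 0.0579]
tool_rot: [179.9, 0.1, -0.0]
force: [-5.0, -1.3, 7.0]
grip_width: 0.0676
grasp_force: 25.0
```

jog_arm(
  motion=[
    [[0, 0, 0.005, 0, 0, 0, 0.5], [0, 0, 0.005, 0, 0, 0, 0.5], [0, 0, 0.005, 0, 0, 0, 0.5]],
  ],
)

```text
time_s: 35.55
tool_pos: [0.519, 0.0183, 0.0579]
tool_rot: [179.9, 0.1, -0.0]
force: [-6.6, -1.5, 10.1]
grip_width: 0.0675
grasp_force: 25.0
```

jog_arm(
  motion=[
    [[0, 0, 0, 0, 0, 0, 0.25], [0, 0, 0, 0, 0, 0, 0.1], [0, 0, 0, 0, 0, 0, 0], [0, 0, 0, 0, 0, 0, 0], [0, 0, 0, 0, 0, 0, 0]],
  ],
)

```text
time_s: 36.05
tool_pos: [0.5194, 0.0187, 0.0564]
tool_rot: [-180.0, -0.0, -0.0]
force: [0.5, -0.4, -1.2]
grip_width: 0.0853
grasp_force: 0.0
```

jog_arm(
  motion=[
    [[0, 0, -0.2, 0, 0, 0, 0], [0, 0, -0.5, 0, 0, 0, 0], [0, 0, -0.9, 0, 0, 0, 0], [0, 0, -1, 0, 0, 0, 0]],
  ],
)

```text
time_s: 36.45
tool_pos: [0.5219, 0.0191, 0.1606]
tool_rot: [180.0, -0.4, 0.0]
force: [1.4, -0.4, 0.7]
grip_width: 0.0868
grasp_force: 0.0
```

jog_arm(
  motion=[
    [[-0.08, 0.3, -0.37, 0, 0, 0, 0.3], [-0.08, 0.7, -0.37, 0, 0, 0, 0.3], [-0.08, 1, -0.37, 0, 0, 0, 0.3]],
  ],
)

```text
time_s: 36.75
tool_pos: [0.5116, -0.0837, 0.1944]
tool_rot: [179.9, -0.1, -0.1]
force: [0.5, -0.7, -0.4]
grip_width: 0.0702
grasp_force: 0.0
```

jog_arm(
  motion=[
    [[0, 0.4, 0, 0, 0, 0, 0.3], [0, 0.678, 0, 0, 0, 0, 0.3], [0, 0.678, 0, 0, 0, 0, 0.3], [0, 0.678, 0, 0, 0, 0, 0.3], [0, 0.678, 0, 0, 0, 0, 0.3]],
  ],
)

```text
time_s: 37.25
tool_pos: [0.5113, -0.1475, 0.1931]
tool_rot: [-180.0, 0.0, 0.1]
force: [0.1, 0.9, 0.5]
grip_width: 0.0611
grasp_force: 0.0
```

jog_arm(
  motion=[
    [[0, 0, 0.3, 0, 0, 0, 0.3], [0, 0, 0.6, 0, 0, 0, 0.3], [0, 0, 0.85, 0, 0, 0, 0.3], [0, 0, 1, 0, 0, 0, 0.3], [0, 0, 1, 0, 0, 0, 0.3]],
  ],
)

```text
time_s: 37.75
tool_pos: [0.5099, -0.1475, 0.0915]
tool_rot: [-179.9, 0.2, 0.1]
force: [-0.6, -0.8, -1.1]
grip_width: 0.061
grasp_force: 0.0
```

jog_arm(
  motion=[
    [[0, 0, 0, 0, 0, 0, 0.45], [0, 0, 0, 0, 0, 0, 0.6], [0, 0, 0, 0, 0, 0, 0.7], [0, 0, 0, 0, 0, 0, 0.7]],
  ],
  grip_force=15,
)

```text
time_s: 38.15
tool_pos: [0.5124, -0.1494, 0.0949]
tool_rot: [179.9, -0.2, -0.0]
force: [0.2, -0.9, 4.3]
grip_width: 0.0479
grasp_force: 15.0
```

jog_arm(
  motion=[
    [[0, 0, -0.2, 0, 0, 0, 0.7], [0, 0, -0.6, 0, 0, 0, 0.7], [0, 0, -1, 0, 0, 0, 0.7], [0, 0, -1, 0, 0, 0, 0.7]],
  ],
)

```text
time_s: 38.55
tool_pos: [0.5148, -0.1499, 0.1996]
tool_rot: [179.8, -0.6, -0.0]
force: [-0.0, 0.5, 0.2]
grip_width: 0.0477
grasp_force: 15.0
```

jog_arm(
  motion=[
    [[0, 0, -0.2, 0, 0, 0, 0.7], [-0.09, -0.3, -0.2, 0, 0, 0, 0.7], [-0.09, -0.7, -0.2, 0, 0, 0, 0.7], [-0.09, -1, -0.2, 0, 0, 0, 0.7]],
  ],
)

```text
time_s: 38.95
tool_pos: [0.5015, -0.0469, 0.2129]
tool_rot: [-180.0, 0.0, 0.0]
force: [0.5, 0.4, -1.8]
grip_width: 0.0474
grasp_force: 15.0
```

jog_arm(
  motion=[
    [[0, -0.4, 0, 0, 0, 0, 0.7], [0, -0.8, 0, 0, 0, 0, 0.7], [0, -1, 0, 0, 0, 0, 0.7]],
  ],
)

```text
time_s: 39.25
tool_pos: [0.5013, 0.0552, 0.213]
tool_rot: [-179.9, 0.0, 0.3]
force: [0.8, -1.0, -1.3]
grip_width: 0.0477
grasp_force: 15.0
```

jog_arm(
  motion=[
    [[0, -0.3, 0, 0, 0, 0, 0.7], [0, -0.446, 0, 0, 0, 0, 0.7], [0, -0.446, 0.3, 0, 0, 0, 0.7], [0, -0.446, 0.7, 0, 0, 0, 0.7], [0, -0.446, 0.8, 0, 0, 0, 0.7]],
  ],
)

```text
time_s: 39.75
tool_pos: [0.4987, 0.0948, 0.129]
tool_rot: [179.9, 0.5, 0.0]
force: [-0.4, -0.2, -1.9]
grip_width: 0.0479
grasp_force: 15.0
```

jog_arm(
  motion=[
    [[0, 0, 0.15, 0, 0, 0, 0.7], [0, 0, 0.3, 0, 0, 0, 0.7], [0, 0, 0.42, 0, 0, 0, 0.7], [0, 0, 0.47, 0, 0, 0, 0.7], [0, 0, 0.49, 0, 0, 0, 0.7]],
  ],
)

```text
time_s: 40.25
tool_pos: [0.5029, 0.0953, 0.0849]
tool_rot: [180.0, -0.0, -0.0]
force: [-1.8, -1.6, 9.5]
grip_width: 0.0481
grasp_force: 15.0
```

jog_arm(
  motion=[
    [[0, 0, 0.008, 0, 0, 0, 0.7], [0, 0, 0.008, 0, 0, 0, 0.7], [0, 0, 0.008, 0, 0, 0, 0.7]],
  ],
)

```text
time_s: 40.55
tool_pos: [0.5032, 0.0954, 0.085]
tool_rot: [180.0, -0.1, -0.0]
force: [-2.5, -1.3, 6.3]
grip_width: 0.0477
grasp_force: 15.0
```

jog_arm(
  motion=[
    [[0, 0, 0, 0, 0, 0, 0.42], [0, 0, 0, 0, 0, 0, 0.38], [0, 0, 0, 0, 0, 0, 0.38], [0, 0, 0, 0, 0, 0, 0.38]],
  ],
)

```text
time_s: 40.95
tool_pos: [0.5023, 0.0956, 0.0836]
tool_rot: [-180.0, -0.0, -0.0]
force: [-0.3, 0.3, -0.3]
grip_width: 0.0533
grasp_force: 0.0
```

jog_arm(
  motion=[
    [[0, 0, -0.2, 0, 0, 0, 0.38], [0, 0, -0.5, 0, 0, 0, 0.38], [0, 0, -0.9, 0, 0, 0, 0.38], [0, 0, -1, 0, 0, 0, 0.38]],
  ],
)

```text
time_s: 41.35
tool_pos: [0.5046, 0.0964, 0.1878]
tool_rot: [-180.0, -0.4, 0.0]
force: [0.8, 0.1, 0.4]
grip_width: 0.054
grasp_force: 0.0
```

jog_arm(
  motion=[
    [[-0.2, 0.3, 0, 0, 0, 0, 0.28], [-0.437, 0.7, 0, 0, 0, 0, 0.28], [-0.437, 1, 0, 0, 0, 0, 0.28]],
  ],
)

```text
time_s: 41.65
tool_pos: [0.4558, -0.0064, 0.183]
tool_rot: [179.9, 0.1, -0.0]
force: [0.2, -0.7, -0.6]
grip_width: 0.0619
grasp_force: 0.0
```

jog_arm(
  motion=[
    [[0, 0.4, 0, 0, 0, 0, 0.28], [0, 0.8, 0, 0, 0, 0, 0.28], [0, 1, 0, 0, 0, 0, 0.28]],
  ],
)

```text
time_s: 41.95
tool_pos: [0.4577, -0.1084, 0.1831]
tool_rot: [179.9, 0.0, -0.3]
force: [0.4, -0.3, 0.9]
grip_width: 0.0625
grasp_force: 0.0
```

jog_arm(
  motion=[
    [[0, 0.4, 0, 0, 0, 0, 0.28], [0, 0.511, 0, 0, 0, 0, 0.28], [0, 0.511, 0, 0, 0, 0, 0.28], [0, 0.511, 0, 0, 0, 0, 0.28], [0, 0.511, 0, 0, 0, 0, 0.28]],
  ],
)

```text
time_s: 42.45
tool_pos: [0.4587, -0.1537, 0.1835]
tool_rot: [-180.0, 0.0, 0.1]
force: [-0.3, -0.0, -0.3]
grip_width: 0.0628
grasp_force: 0.0
```

jog_arm(
  motion=[
    [[0, 0, 0.3, 0, 0, 0, 0.28], [0, 0, 0.6, 0, 0, 0, 0.28], [0, 0, 0.85, 0, 0, 0, 0.28], [0, 0, 1, 0, 0, 0, 0.28], [0, 0, 1.0, 0, 0, 0, 0.28]],
  ],
)

```text
time_s: 42.95
tool_pos: [0.4571, -0.1537, 0.0817]
tool_rot: [-179.9, 0.2, 0.1]
force: [-0.6, 0.1, 0.5]
grip_width: 0.063
grasp_force: 0.1
```

jog_arm(
  motion=[
    [[0, 0, 0.02, 0, 0, 0, 0.4], [0, 0, 0.02, 0, 0, 0, 0.6], [0, 0, 0.02, 0, 0, 0, 0.7], [0, 0, 0.02, 0, 0, 0, 0.7]],
  ],
)

```text
time_s: 43.35
tool_pos: [0.4593, -0.1558, 0.0827]
tool_rot: [179.9, -0.1, -0.0]
force: [0.2, -0.3, 2.8]
grip_width: 0.0519
grasp_force: 15.0
```

jog_arm(
  motion=[
    [[0, 0, -0.2, 0, 0, 0, 0.7], [0, 0, -0.6, 0, 0, 0, 0.7], [0, 0, -1, 0, 0, 0, 0.7], [0, 0, -1, 0, 0, 0, 0.7]],
  ],
)

```text
time_s: 43.75
tool_pos: [0.4622, -0.1562, 0.1874]
tool_rot: [179.8, -0.6, 0.0]
force: [1.5, -0.1, -1.4]
grip_width: 0.0523
grasp_force: 15.0
```

jog_arm(
  motion=[
    [[0, 0, -0.4, 0, 0, 0, 0.7], [0, -0.3, -0.4, 0, 0, 0, 0.7], [0, -0.7, -0.4, 0, 0, 0, 0.7], [0, -1, -0.4, 0, 0, 0, 0.7]],
  ],
)

```text
time_s: 44.15
tool_pos: [0.4581, -0.0531, 0.2212]
tool_rot: [-179.9, 0.0, 0.0]
force: [1.7, 0.6, -1.0]
grip_width: 0.0517
grasp_force: 15.0
```

jog_arm(
  motion=[
    [[0, -0.5, 0, 0, 0, 0, 0.7], [0, -1, 0, 0, 0, 0, 0.7]],
  ],
)

```text
time_s: 44.35
tool_pos: [0.4579, 0.0458, 0.221]
tool_rot: [180.0, 0.0, -0.1]
force: [1.2, 0.6, -1.5]
grip_width: 0.0521
grasp_force: 15.0
```

jog_arm(
  motion=[
    [[0.1, -0.4, 0, 0, 0, 0, 0.7], [0.36, -0.8, 0, 0, 0, 0, 0.7], [0.36, -1, 0, 0, 0, 0, 0.7]],
  ],
)

```text
time_s: 44.65
tool_pos: [0.4956, 0.1486, 0.221]
tool_rot: [-179.8, -0.0, 0.2]
force: [0.4, -1.1, -1.9]
grip_width: 0.0519
grasp_force: 15.0
```

jog_arm(
  motion=[
    [[0, -0.318, 0, 0, 0, 0, 0.7], [0, -0.318, 0.3, 0, 0, 0, 0.7], [0, -0.318, 0.7, 0, 0, 0, 0.7], [0, -0.318, 1, 0, 0, 0, 0.7], [0, -0.318, 1, 0, 0, 0, 0.7]],
  ],
)

```text
time_s: 45.15
tool_pos: [0.4906, 0.175, 0.1169]
tool_rot: [179.9, 0.6, 0.0]
force: [-1.0, -0.2, -2.5]
grip_width: 0.0519
grasp_force: 15.0
```

jog_arm(
  motion=[
    [[0, 0, 0.2, 0, 0, 0, 0.7], [0, 0, 0.38, 0, 0, 0, 0.7], [0, 0, 0.46, 0, 0, 0, 0.7], [0, 0, 0.49, 0, 0, 0, 0.7], [0, 0, 0.5, 0, 0, 0, 0.7]],
  ],
)

```text
time_s: 45.65
tool_pos: [0.4954, 0.1762, 0.0727]
tool_rot: [180.0, -0.1, -0.0]
force: [0.7, -1.9, 2.0]
grip_width: 0.0519
grasp_force: 15.0
```

jog_arm(
  motion=[
    [[0, 0, 0.01, 0, 0, 0, 0.7], [0, 0, 0.01, 0, 0, 0, 0.7], [0, 0, 0.01, 0, 0, 0, 0.7]],
  ],
)

```text
time_s: 45.95
tool_pos: [0.4961, 0.1761, 0.0727]
tool_rot: [180.0, -0.2, -0.0]
force: [-1.1, -2.0, 4.7]
grip_width: 0.0522
grasp_force: 15.0
```

Now I'll release it, rise, back off and check.

jog_arm(
  motion=[
    [[0, 0, 0, 0, 0, 0, 0.35], [0, 0, 0, 0, 0, 0, 0.28], [0, 0, 0, 0, 0, 0, 0.28], [0, 0, 0, 0, 0, 0, 0.28]],
  ],
)

```text
time_s: 46.35
tool_pos: [0.4947, 0.1765, 0.0708]
tool_rot: [-180.0, -0.0, -0.0]
force: [-0.1, 0.5, 0.0]
grip_width: 0.0622
grasp_force: 0.0
```

jog_arm(
  motion=[
    [[0, 0, -0.2, 0, 0, 0, 0.28], [0, 0, -0.5, 0, 0, 0, 0.28], [0, 0, -0.9, 0, 0, 0, 0.28], [0, 0, -1, 0, 0, 0, 0.28]],
  ],
)

```text
time_s: 46.75
tool_pos: [0.4968, 0.1776, 0.1748]
tool_rot: [-179.9, -0.4, 0.0]
force: [0.7, 0.7, -0.3]
grip_width: 0.0629
grasp_force: 0.0
```

jog_arm(
  motion=[
    [[0, 0, -0.65, 0, 0, 0, 0.28], [0, 0, -0.65, 0, 0, 0, 0.28], [0, 0, -0.65, 0, 0, 0, 0.28], [0, 0, -0.65, 0, 0, 0, 0.28], [0, 0, -0.65, 0, 0, 0, 0.28]],
  ],
)

```text
time_s: 47.25
tool_pos: [0.4936, 0.1757, 0.2336]
tool_rot: [180.0, 0.2, -0.0]
force: [-0.3, -0.9, -0.5]
grip_width: 0.0628
grasp_force: 0.0
```

Run:
```python
from h import *
o,im,d,W=wrist("z");print(o["tool_pos"],o["tool_rot"])
im1,d1,W1=snap("scene","z");im2,d2,W2=snap("side","z")
for k,g,h in (("cin",(.495,.174),.097),("cocoa",(.5025,.0945),.109),("nut",(.5185,.018),.09)):
  for w in(W,W1,W2): print(k,circ(w,h-.006,h+.006,g,.04))
cv2.imwrite("pics/z.png",np.hstack([cv2.resize(im1[150:410,160:420],(400,400)),cv2.resize(im2[130:390,180:440],(400,400))])[:,:,::-1])
```

```text
[0.49357746 0.17571255 0.23360227] [ 1.79954874e+02  1.86520595e-01 -6.95563732e-03]
cin (array([0.4912, 0.1748]), 0.0231, array([0.4921, 0.1747]), 2387)
cin (array([0.491 , 0.1747]), 0.0234, array([0.489 , 0.1749]), 330)
cin (array([0.4918, 0.1704]), 0.0253, array([0.4911, 0.1695]), 254)
cocoa (array([0.4993, 0.0963]), 0.0222, array([0.5001, 0.0972]), 2225)
cocoa (array([0.4979, 0.0965]), 0.0236, array([0.4972, 0.0967]), 290)
cocoa (array([0.5005, 0.0923]), 0.0236, array([0.4998, 0.0906]), 271)
nut (array([0.5175, 0.0194]), 0.0313, array([0.5185, 0.0215]), 3188)
nut (array([0.5174, 0.0195]), 0.0316, array([0.5155, 0.0208]), 467)
nut (array([0.5176, 0.0152]), 0.032, array([0.5181, 0.0139]), 593)
```

View pics/z.png

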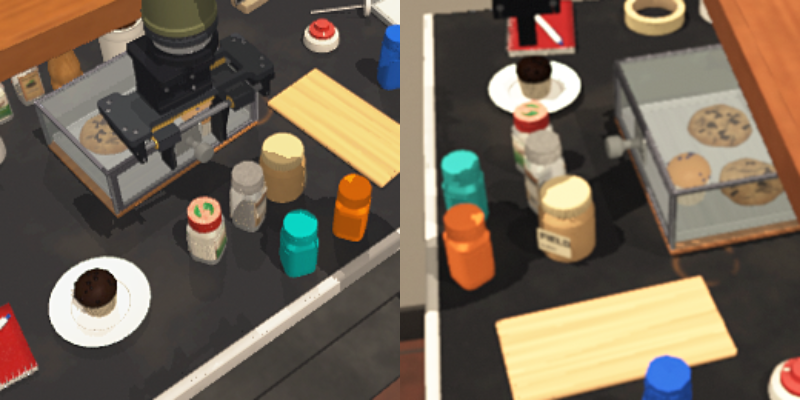

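Both views show everything in place. All three jars are upright within about 3 to 4 mm of where they stood, the tray is shut, and the muffin is centred on the plate (left view, 97,290).

```bash
python3 -c "
from cell import env
print(env.sign_off())"
```

```text
the job is handed in; nothing more can be done
None
```

The job is handed in: the chocolate muffin is upright in the middle of the plate, the tray is shut with the golden muffin still inside, and all three jars stand upright within about 3–4 mm of their original spots (47 s of the 144 s used).

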